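Close the leaning wax bottle and lay its thermometer in the tray

TASK

Put the wax sampling kit away: first screw the leaning bottle's cap fully home, clockwise until it stops. Then lay the probe thermometer flat in its tray, face up as it lies now, with the head on the open plate between end lip and rails and the probe between the two rails. Leave the jar, the torch and the dropper bottle standing or lying where they are.

Things in the scene. Friction and masses are not known exactly. Their poses are not given: they have to be found in the camera images.
- cap (a joint): captive screw cap, rad: 0 = fully home (hard stop), positive = unscrewed (anticlockwise looking at the cap's top). Starts 1.9 to 2.8, so it needs two or more grasps. Turns in place against 0.15 N m of friction, does not rise, stays where left. When home, the rib on the cap's top points at the rib on the bottle's shoulder, on its low front side.
- cap_grip (a point): point on the cap's axis, 12 mm below its flat top, 16 mm above its lower rim. The cap: finely ribbed grey cylinder, 28 mm high, 52 mm across (54 over the ribs), gripped across the diameter at any angle. z axis = turning axis, out of the bottle, 32 degrees from vertical; the point turns with the cap. Below: neck 44 mm wide, 13 mm long, then a shoulder widening to the 73 mm body.
- bottle_rest: fixed dark steel rest, base 150 x 110 mm, 12 mm thick, with a white plastic bottle in a leaning socket. Origin under the base's centre, z up. The bottle leans 32 degrees toward -x (its low front side), roughly toward the robot. The cap's grip point is at (-0.032, 0, 0.143) m in this frame; the cap reaches up to 0.167 m.
- tray: fixed aluminium plate 230 (x) x 90 (y) x 4 mm; origin under its centre, x along it. Two rails (x 5 to 85 mm, 8 mm above the plate) leave a 24 mm wide channel on the middle line for the probe. At x = -105 to -111 a lip 8 mm above the plate. Between them the plate is open at the sides for the head: laid right, head centre at about x -50, y 0, z 10 mm, probe along +x.
- thermo_head (a point): centre of the thermometer's head, half-way up. Thermometer 179 mm long, 28 g: head a white box 24 wide, 68 long, 12 mm thick (most of the mass), then a thin steel probe 3.6 mm in diameter. y axis: from probe tip to head; z: upper face. Grip the head here across its width. Laid in the tray, this point is 10 mm over the bench.
- thermo_tip (a point): tip of the thermometer's probe, 144 mm from the head's centre along -y of the head; the probe's axis lies 4 mm over the head's underside.
- thermometer: the thermometer as a whole; origin under its middle, 56 mm from the head's centre toward the probe; y axis toward the head, z up. It starts lying on the bench between rest and tray, probe pointing roughly away from the robot.
- wax_jar: bystander: screw jar of wax pellets with a wide lid, 70 mm in diameter, 84 mm high; origin under its centre.
- torch: bystander: small black torch, 88 mm long, 34 mm thick, lying; origin under its centre.
- dye_bottle: bystander: small dropper bottle, 27 mm in diameter, 88 mm high; origin under its centre.
Mind the look-alikes: they are no part of the job. Of the things that look like the bottle_rest, the smaller one is meant.

How it is judged:
By the outcome, as a careful person would: the job done as asked, in the order asked, and still so for the second after the job is handed in, with the robot touching nothing.
It also fails if it takes over 61 s, if anything falls off the work surface, if the arm or the gripper's body presses on something with over 40 N, if the wrist force passes 120 N, or if a joint passes its speed limit or range.

ROBOT

A 6-joint arm with a two-finger parallel gripper is mounted at the origin on the work surface; the furniture and walls round the work are solid. World frame = base frame: x ahead of the robot, y to its left, z up, the work surface at z = 0. Lengths are in mm, angles in rad, forces in N, time in s.
With the tool pointing down it reaches from about 275 to 750 mm from the base axis. Payload 10.2 kg.
Tool frame: the origin (TCP) lies at the very end of the fingers, on their centre line; the grasp point (between the pads) lies 19 mm behind it; y points along the fingers, x is the direction in which the jaws open and shut, and the axes are right-handed (so a half turn about y gives the same grasp; the last joint's range is limited). The gripper opens to 85 mm and grips with 20 to 120 N. Pads are 22 mm wide; open, the fingers measure 114 mm over their backs; the gripper's body (76 mm by 85 mm) begins 54 mm behind the grasp point. The pads swing forward as they close: fully open they stand 13 mm farther back than shut.
Start: joints at [-1.482, 0.313, 1.498, -0, 1.331, -0.223], TCP at [161.043, -499.696, 206.594] pointing down, gripper open.
Joint ranges: [-2.94, 2.94], [-0.97, 2.17], [0.19, 2.56], [-1.23, 4.37], [0.02, 3.11], [-2.88, 2.88]. Speed limits (rad/s): [2.39, 2.39, 3.01, 3.14, 3.14, 3.14].

INTERFACE

Orientations are given as a unit quaternion [w, x, y, z].
In Python, from rig import telemetry, imaging, ctrl gives the robot as it stands.
- The arm moves only by the shell command python3 -m handwheel 'ROWS' [FORCE]. ROWS is JSON, a list of rows, each an object with "delta_pos": the shift along the tool's x, y, z in cm, a list of three; "twist": the turn, a rotation vector about the tool's x, y, z in rad, a list of three; "jaw": the opening, from 0 (shut) to 1 (fully open). A call has exactly 10 rows; each row is the pose to reach, as a shift and turn from the pose commanded when the call began, along the tool's axes at that moment; what a row does not reach only later rows make up. A row lasts 1/12 s, in which the tool goes at most 41.7 mm and 7.16 degrees, less where a joint would pass 70% of its speed; a pose out of reach is approached as far as the arm can. A call with a gripper value outside its range is refused whole. The fingers move at their own pace and stop on an object; FORCE is the grip in N (left out, the last holds). Time passes only in rows, so rows that repeat a pose let the fingers close, or fill a call up. It gives the time, the measured TCP pose, the force and the opening at its end, in the units of the state.
- telemetry.sense(): the state, without advancing time (a new reading comes with each control period).
- imaging.capture(name): name is "scene" or "top"; returns a dict with "frame" (400x640x3 uint8, red, green, blue), "z_map" (400x640 float32, mm along the optical axis (not along the pixel's ray), 0 where there is no reading), "fx", "fy", "cx", "cy" (pixels), "rvec" (rotation vector, rad) and "tvec" (3), from world to camera coordinates, as OpenCV has them. Camera axes: x right, y down, z forward; pixel columns grow to the right and rows downward; lengths in mm; the calibration is good to about 2 mm. A picture is of the moment at which its call begins.
- ctrl.finish_job(): hands the job in, once; it reports no verdict.
The state is a dict: "time_s": time; "joints": joint angles; "dq": joint speeds; "tau": joint torques, N m; "eef_pos": TCP position; "ee_rot": TCP orientation; "force": force on the tool from outside, world axes, zero at the start; "wrist_torque": the same for the moment, N m; "grip_width": opening from 0.0 (shut) to 1.0 (fully open).
Only numpy, scipy, OpenCV 4.12 (cv2) and the standard library are available. Lean on these libraries where they do the work, as an engineer would, in place of code of your own. Each camera call takes 0.05 s, during which the arm holds its last target.

## Working session

There is one attempt and no reset: what is moved stays moved. The work goes in short steps, Python scripts to look and compute and a shell command to move; the robot and the scene stay as the last step left them, time stands still between calls to the robot, and variables do not carry over. Pictures are saved under pics/ and viewed, and the job is handed in when it is done.

```bash
ls; mkdir -p pics; python3 - <<'E'
from rig import telemetry, imaging
import cv2, numpy as np
print(telemetry.sense())
for n in ("scene","top"):
    d=imaging.capture(n); cv2.imwrite(f"pics/{n}0.png",d["frame"][:,:,::-1]); np.savez(f"{n}0.npz",**d)
    print(n,d["fx"],d["fy"],d["cx"],d["cy"],d["rvec"],d["tvec"])
E
```

```text
pics
{'time_s': 0.0, 'joints': array([-1.48237581e+00,  3.13449329e-01,  1.49846258e+00,  2.21131092e-05,
        1.33098523e+00, -2.23402182e-01]), 'dq': array([-0.00158405, -0.00214568,  0.00047074, -0.00090584, -0.00096633,
        0.00054823]), 'tau': array([-4.18257187e-04, -4.12264717e+01, -2.59740078e+01, -2.30526812e-04,
        4.17781252e-03,  1.03210080e-06]), 'eef_pos': array([ 161.03348587, -499.38522207,  206.02584171]), 'ee_rot': array([ 0.57192659, -0.57122186,  0.41659407, -0.41599873]), 'force': array([0.88132685, 0.33913098, 0.07938181]), 'wrist_torque': array([-0.05088899, -0.03599662, -0.01888894]), 'grip_width': 1.0024761040591912}
scene 388.48650402537146 388.48650402537146 329.1887623783368 187.42212357826816 [ 0.68504307 -2.29630505  1.51967834] [367.02286998 233.58330144 998.8708405 ]
top 440.278041263164 440.278041263164 319.8532940546813 201.6572755575227 [ 2.1356519  -2.15538536  0.15413987] [ -15.2411549   461.75991499 1297.35080969]
```

View pics/scene0.png

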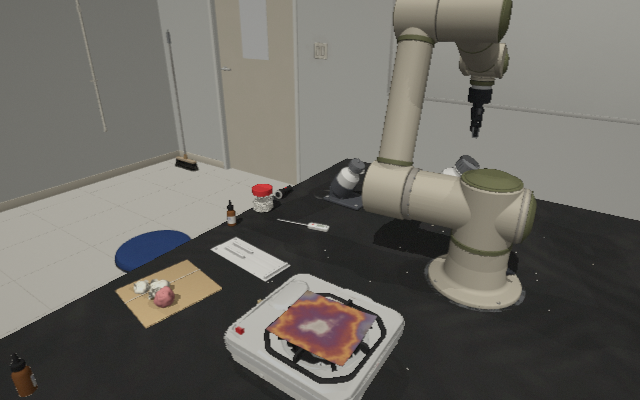

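View pics/top0.png

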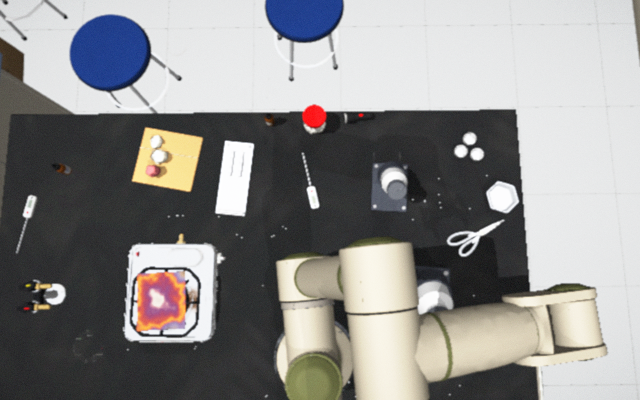

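Two rests: top view (390,183), and one near (432,290) partly hidden by the arm. Two thermometers: (310,182) between rest and tray, and (26,222) beyond the hob. I'll measure sizes now.

```bash
cat > h.py <<'E'
import numpy as np, cv2
from scipy.spatial.transform import Rotation as R
def load(n): return dict(np.load(n))
def cast(d,u,v,z):
    Rm=R.from_rotvec(d["rvec"]).as_matrix(); t=d["tvec"]
    r=Rm.T@np.array([(u-d["cx"])/d["fx"],(v-d["cy"])/d["fy"],1]); o=-Rm.T@t
    return o+r*(z-o[2])/r[2]
def proj(d,P):
    p,_=cv2.projectPoints(np.float64(P).reshape(-1,3),d["rvec"],d["tvec"],np.array([[d["fx"],0,d["cx"]],[0,d["fy"],d["cy"]],[0,0,1.]]),None); return p[:,0]
def cloud(d):
    v,u=np.mgrid[:400,:640]; z=d["z_map"]
    c=np.stack([(u-d["cx"])/d["fx"]*z,(v-d["cy"])/d["fy"]*z,z],-1)
    Rm=R.from_rotvec(d["rvec"]).as_matrix()
    return (c-d["tvec"])@Rm
def crop(d,u0,u1,v0,v1,s,fn):
    cv2.imwrite(fn,cv2.resize(d["frame"][v0:v1,u0:u1,::-1],None,fx=s,fy=s,interpolation=cv2.INTER_CUBIC))
E
python3 - <<'E'
from h import *
t=load("top0.npz"); s=load("scene0.npz")
for nm,u,v,z in [("rest",390,183,12),("rest2",432,290,12),("thermo head",313,198,12),("tip",304,153,4),("tray",234,178,4),("jar",314,118,84),("dye",269,119,60),("torch",355,117,30)]:
    print(nm,cast(t,u,v,z).round())
crop(t,200,460,100,330,3,"pics/tc.png"); crop(s,200,500,140,270,2.6,"pics/sc.png")
E
```

```text
rest [ 521. -237.   12.]
rest2 [ 195. -352.   12.]
thermo head [476.   2.  12.]
tip [621.  29.   4.]
tray [543. 247.   4.]
jar [707.  -4.  84.]
dye [714. 133.  60.]
torch [ 728. -131.   30.]
```

View pics/tc.png

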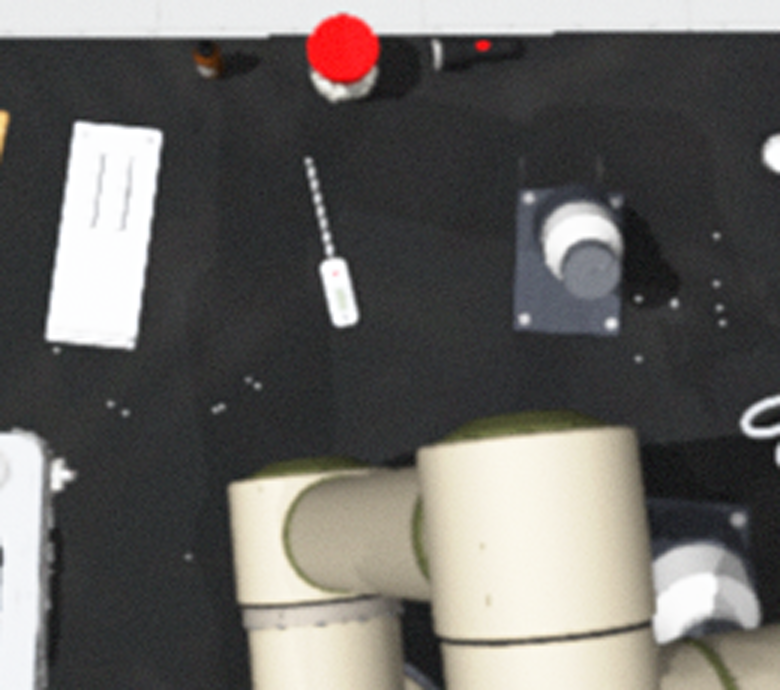

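View pics/sc.png

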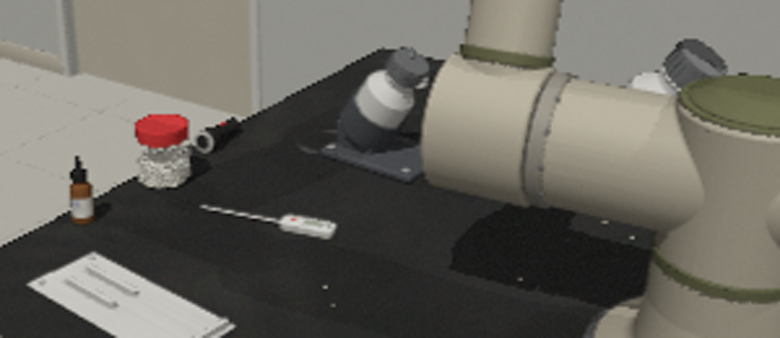

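The rest at top (390,183) is the candidate; the other (432,290) has a bigger-looking bottle. Measuring its base, bolts, cap, thermometer and tray.

```bash
python3 - <<'E'
from h import *
t=load("top0.npz"); f=t["frame"].astype(int); hsv=cv2.cvtColor(t["frame"],cv2.COLOR_RGB2HSV)
P=cloud(t)
c=lambda x,y:(200+x/3-1/3,100+y/3-1/3)
B=[cast(t,*c(*q),12)[:2] for q in [(529,199),(617,201),(612,323),(524,319)]]
E_=[cast(t,*c(*q),12)[:2] for q in [(520,189),(624,193),(620,333),(515,329)]]
print("edges",np.round(E_), [np.linalg.norm(E_[i]-E_[i-3]).round() for i in range(4)], "centre",np.mean(B,0),np.mean(E_,0))
x=(B[0]+B[1]-B[2]-B[3]); print("yaw from bolts",np.degrees(np.arctan2(x[1],x[0])))
y=(B[0]+B[3]-B[1]-B[2]); print("yaw y",np.degrees(np.arctan2(-y[0],y[1])))
# rest2 visible corner
print("rest2 bolt/edges",cast(t,*c(739,520),12).round(),cast(t,*c(748,503),12).round())
# white things: tray, thermo
m=(hsv[...,2]>140)&(hsv[...,1]<60)
n,l,st,ce=cv2.connectedComponentsWithStats(m.astype(np.uint8))
for i in range(1,n):
    if 30<st[i,4]<5000 and st[i,1]>125 and st[i,1]<215:
        ys,xs=np.where(l==i); r=cv2.minAreaRect(np.stack([xs,ys],1).astype(np.float32)); bx=cv2.boxPoints(r)
        z=12 if st[i,4]<500 else 4
        W=np.array([cast(t,a,b,z)[:2] for a,b in bx])
        print(st[i],ce[i].round(1),"W",W.round(0).tolist(),"c",W.mean(0).round(1), [np.linalg.norm(W[k]-W[k-1]).round(1) for k in range(4)])
# depth check
for u,v in [(313,198),(234,178),(396,189),(300,230)]: print(u,v,P[v,u].round(1))
E
```

```text
edges [[ 586. -186.]
 [ 581. -294.]
 [ 434. -284.]
 [ 439. -177.]] [np.float64(108.0), np.float64(146.0), np.float64(107.0), np.float64(147.0)] centre [ 510.41691872 -235.90381278] [ 510.04580034 -235.11533225]
yaw from bolts -4.160067507627755
yaw y -2.5167986252145744
rest2 bolt/edges [ 245. -396.   12.] [ 262. -406.   12.]
[463 132  13  13 131] [469.3 138.3] W [[682.0, -471.0], [681.0, -509.0], [643.0, -507.0], [643.0, -469.0]] c [ 662.1 -489. ] [np.float64(38.9), np.float64(37.7), np.float64(38.9), np.float64(37.5)]
[150 135  12  14 126] [155.5 141.3] W [[669.0, 520.0], [686.0, 487.0], [653.0, 469.0], [635.0, 502.0]] c [661.  494.7] [np.float64(38.2), np.float64(37.4), np.float64(38.3), np.float64(37.2)]
[ 215  140   39   76 2219] [234.2 178. ] W [[434.0, 306.0], [669.0, 281.0], [655.0, 187.0], [421.0, 213.0]] c [544.8 246.7] [np.float64(93.4), np.float64(235.6), np.float64(95.8), np.float64(235.2)]
[454 145  14  13 134] [460.5 150.8] W [[622.0, -432.0], [649.0, -460.0], [620.0, -487.0], [593.0, -459.0]] c [ 621.3 -459.3] [np.float64(39.3), np.float64(39.0), np.float64(39.4), np.
[... 594 characters left out ...]
4(81.2)]
[307 177  12  32 215] [312.3 195.8] W [[539.0, 30.0], [545.0, 3.0], [448.0, -18.0], [442.0, 9.0]] c [493.7   6.1] [np.float64(99.2), np.float64(27.9), np.float64(99.3), np.float64(27.6)]
[486 181  33  32 768] [502.1 196.7] W [[476.0, -515.0], [546.0, -589.0], [478.0, -651.0], [408.0, -577.0]] c [ 477. -583.] [np.float64(91.5), np.float64(102.3), np.float64(92.2), np.float64(101.6)]
[ 23 195  14  25 193] [ 29.2 206.3] W [[424.0, 894.0], [497.0, 879.0], [490.0, 854.0], [416.0, 869.0]] c [456.7 873.9] [np.float64(26.4), np.float64(74.9), np.float64(26.7), np.float64(74.8)]
313 198 [476.3   1.5  12.1]
234 178 [541.7 246.2   9.8]
396 189 [ 476.7 -229.1  157.8]
300 230 [378.9  42.2   2. ]
```

```bash
python3 - <<'E'
from h import *
from rig import telemetry
t=load("top0.npz"); P=cloud(t)
yaw=np.radians(-3.3); X=np.array([np.cos(yaw),np.sin(yaw),0]); C=np.array([510.2,-235.5,0])
g=C-32*X+np.array([0,0,143]); a=-np.sin(np.radians(32))*X+np.array([0,0,np.cos(np.radians(32))])
print("grip",g,"axis",a,"px top centre",proj(t,g+12*a), "grip frames px scene",proj(load("scene0.npz"),g+12*a))
# depth: points near cap top
Q=P[160:210,370:420].reshape(-1,3); h=(Q-g)@a; r=np.linalg.norm((Q-g)-h[:,None]*a,axis=1)
k=(r<21)&(h>0)&(h<30); print("top plane n",k.sum(),"h med",np.median(h[k]),h[k].std())
k2=(h>8)&(r<40); Z=Q[k2]-g; b=np.cross([0,0,1],a); b/=np.linalg.norm(b); c=np.cross(a,b)
print("extent b",(Z@b).min(),(Z@b).max(),"c",(Z@c).min(),(Z@c).max())
A=np.c_[Q[k],np.ones(k.sum())]; u,s,vt=np.linalg.svd(Q[k]-Q[k].mean(0)); print("normal",vt[2])
s=telemetry.sense(); q=s["ee_rot"]; T=R.from_quat([q[1],q[2],q[3],q[0]]); print("tool axes cols\n",T.as_matrix().round(3))
crop(t,370,420,160,215,10,"pics/cap.png")
E
```

```text
grip [ 478.25306187 -233.65795114  143.        ] axis [-0.52904056  0.03050429  0.8480481 ] px top centre [[397.28170311 190.97321852]] grip frames px scene [[357.49447281 162.24315247]]
top plane n 169 h med 12.177215276789072 2.0269420564903258
extent b -27.99151434083372 21.624115287345667 c -24.821205382617386 26.256528628758733
normal [-0.52733701  0.05404697  0.8479355 ]
tool axes cols
 [[ 0.307 -0.     0.952]
 [-0.952  0.001  0.307]
 [-0.001 -1.     0.   ]]
```

View pics/cap.png

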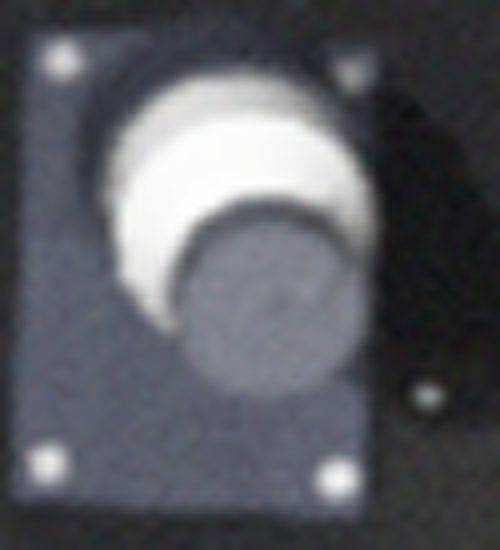

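```bash
cat >> h.py <<'E'
from rig import telemetry
g=np.array([479.,-232.,143.]); a=np.array([-.529,.036,.848]); a/=np.linalg.norm(a)
def tool():
    s=telemetry.sense(); q=s["ee_rot"]; return s,s["eef_pos"],R.from_quat([q[1],q[2],q[3],q[0]])
def frame(xd,y):
    y=y/np.linalg.norm(y); x=np.array(xd,float); x-=x@y*y; x/=np.linalg.norm(x); return R.from_matrix(np.c_[x,y,np.cross(x,y)])
def rel(p,Rt=None,base=None):
    s,p0,T=tool()
    if base: p0,T=base
    return (T.inv().apply(np.array(p)-p0)/10).round(2).tolist(), None if Rt is None else (T.inv()*Rt).as_rotvec().round(3).tolist()
E
python3 - <<'E'
from h import *
Rt=frame([.7,.7,0],-a); print(Rt.as_matrix().round(3))
for p in [(230,-500,330),(330,-400,330),(430,-280,260),g+70*a,g-22*a]: print(np.round(p),rel(p,Rt))
E
```

```text
[[ 0.558  0.529 -0.64 ]
 [ 0.768 -0.036  0.64 ]
 [ 0.315 -0.848 -0.426]]
[ 230 -500  330] ([2.15, -12.39, 6.55], [0.086, -2.06, -0.671])
[ 330 -400  330] ([-4.3, -12.38, 19.14], [0.086, -2.06, -0.671])
[ 430 -280  260] ([-12.64, -5.37, 32.33], [0.086, -2.06, -0.671])
[ 442. -229.  202.] ([-17.08, 0.4, 35.02], [0.086, -2.06, -0.671])
[ 491. -233.  124.] ([-15.26, 8.2, 39.55], [0.086, -2.06, -0.671])
```

```bash
python3 -m handwheel '[{"delta_pos":[0.5,-4,1],"twist":[0,-0.1,-0.03],"jaw":1},{"delta_pos":[1,-8,3],"twist":[0,-0.2,-0.06],"jaw":1},{"delta_pos":[2.15,-12.4,6.5],"twist":[0.01,-0.32,-0.1],"jaw":1},{"delta_pos":[0.5,-12.4,9.5],"twist":[0.02,-0.43,-0.14],"jaw":1},{"delta_pos":[-1,-12.4,12.5],"twist":[0.02,-0.55,-0.18],"jaw":1},{"delta_pos":[-2.5,-12.4,15.5],"twist":[0.03,-0.67,-0.22],"jaw":1},{"delta_pos":[-4.3,-12.4,19],"twist":[0.03,-0.78,-0.26],"jaw":1},{"delta_pos":[-6,-11,22],"twist":[0.04,-0.9,-0.3],"jaw":1},{"delta_pos":[-8,-9.5,25],"twist":[0.04,-1.0,-0.33],"jaw":1},{"delta_pos":[-10,-8,28],"twist":[0.05,-1.1,-0.36],"jaw":1}]' 40
python3 - <<'E'
from h import *
s,p,T=tool(); print(s["joints"].round(2),s["time_s"])
Rt=frame([.7,.7,0],-a)
for p in [(430,-280,260),g+70*a,g-22*a]: print(np.round(p),rel(p,Rt))
E
```

```text
time_s: 0.93
eef_pos: [397.6, -316.8, 286.0]
ee_rot: [-0.637, 0.752, 0.058, 0.157]
force: [0.0, -0.2, -0.1]
grip_width: 1.002
[-0.98  0.02  1.68  0.15  1.13 -0.88] 0.9333
[ 430 -280  260] ([1.84, 2.71, 4.49], [0.04, -0.955, -0.307])
[ 442. -229.  202.] ([0.61, 7.55, 10.42], [0.04, -0.955, -0.307])
[ 491. -233.  124.] ([2.82, 16.35, 11.97], [0.04, -0.955, -0.307])
```

```bash
python3 -m handwheel '[{"delta_pos":[0.5,0.7,1.2],"twist":[0,-0.12,-0.04],"jaw":1},{"delta_pos":[1,1.4,2.4],"twist":[0.01,-0.23,-0.08],"jaw":1},{"delta_pos":[1.3,2,3.5],"twist":[0.02,-0.35,-0.11],"jaw":1},{"delta_pos":[1.8,2.7,4.5],"twist":[0.02,-0.46,-0.15],"jaw":1},{"delta_pos":[1.5,3.7,5.7],"twist":[0.02,-0.58,-0.19],"jaw":1},{"delta_pos":[1.3,4.5,6.9],"twist":[0.03,-0.7,-0.23],"jaw":1},{"delta_pos":[1.0,5.5,8.1],"twist":[0.03,-0.8,-0.26],"jaw":1},{"delta_pos":[0.8,6.5,9.3],"twist":[0.04,-0.9,-0.29],"jaw":1},{"delta_pos":[0.61,7.55,10.42],"twist":[0.04,-0.955,-0.307],"jaw":1},{"delta_pos":[0.61,7.55,10.42],"twist":[0.04,-0.955,-0.307],"jaw":1}]'
python3 - <<'E'
from h import *
from rig import imaging
s,p,T=tool(); print(s["joints"].round(2),s["time_s"])
Rt=frame([.7,.7,0],-a)
for p in [g+70*a,g-22*a]: print(np.round(p),rel(p,Rt))
for n in ("scene","top"):
    d=imaging.capture(n); np.savez(f"{n}1.npz",**d)
    print(n,proj(d,g+12*a),proj(d,tool()[1]))
    u,v=proj(d,g)[0].astype(int); crop(d,u-75,u+75,v-55,v+55,5,f"pics/{n}1.png")
E
```

```text
time_s: 1.77
eef_pos: [440.9, -229.5, 200.7]
ee_rot: [-0.526, 0.71, 0.455, -0.113]
force: [-1.1, -1.0, -0.4]
grip_width: 1.006
[-0.97  0.01  1.99  0.58  0.86 -2.15] 1.7667
[ 442. -229.  202.] ([0.12, -0.08, -0.14], [-0.004, -0.005, -0.0])
[ 491. -233.  124.] ([0.12, 9.12, -0.18], [-0.004, -0.005, -0.0])
scene [[357.06545533 162.33935603]] [[365.62021425 150.49450145]]
top [[396.64692239 190.71155285]] [[400.24048484 199.13190329]]
```

View pics/scene1.png

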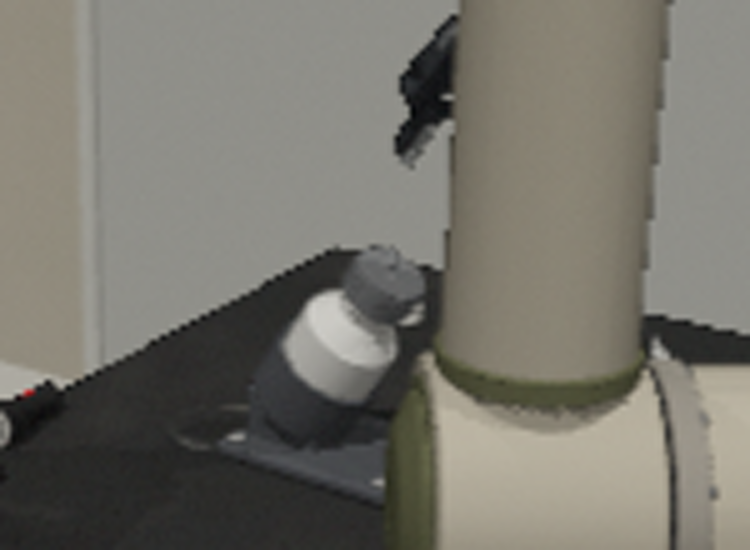

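View pics/top1.png

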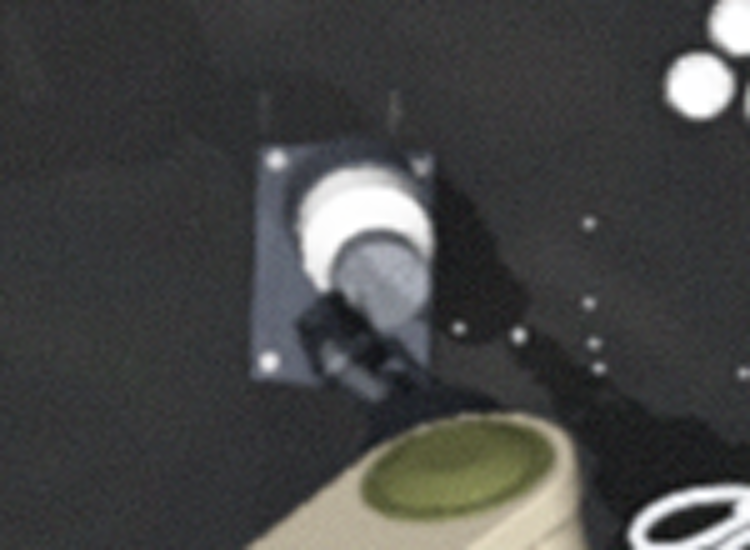

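The scene crop shows the hand above the cap (fingertip at ~(405,160), cap at ~(385,280)), and the top view agrees. This is the smaller rest, and the cap fits 52 mm. I'll descend along the axis.

```bash
python3 -m handwheel '[{"delta_pos":[0.1,1.2,-0.15],"twist":[0,0,0],"jaw":1},{"delta_pos":[0.1,2.4,-0.15],"twist":[0,0,0],"jaw":1},{"delta_pos":[0.1,3.6,-0.15],"twist":[0,0,0],"jaw":1},{"delta_pos":[0.1,4.8,-0.15],"twist":[0,0,0],"jaw":1},{"delta_pos":[0.1,6,-0.15],"twist":[0,0,0],"jaw":1},{"delta_pos":[0.1,7,-0.15],"twist":[0,0,0],"jaw":1},{"delta_pos":[0.1,8,-0.15],"twist":[0,0,0],"jaw":1},{"delta_pos":[0.1,8.8,-0.15],"twist":[0,0,0],"jaw":1},{"delta_pos":[0.1,9.2,-0.15],"twist":[0,0,0],"jaw":1},{"delta_pos":[0.1,9.2,-0.15],"twist":[0,0,0],"jaw":1}]' 40
python3 - <<'E'
from h import *
from rig import imaging
s,p,T=tool(); print(s["joints"].round(2),s["time_s"],rel(g-22*a,frame([.7,.7,0],-a)))
for n in ("scene","top"):
    d=imaging.capture(n); np.savez(f"{n}2.npz",**d)
    u,v=proj(d,g)[0].astype(int); crop(d,u-40,u+40,v-40,v+40,7,f"pics/{n}2.png")
a_=cv2.imread("pics/scene2.png");b=cv2.imread("pics/top2.png");cv2.imwrite("pics/b2.png",np.hstack([a_,b])[:, :])
E
```

```text
time_s: 2.7
eef_pos: [491.9, -234.8, 125.5]
ee_rot: [-0.525, 0.711, 0.454, -0.113]
force: [0.5, -0.6, -0.2]
grip_width: 0.996
[-0.87  0.22  1.98  0.68  0.64 -2.22] 2.7 ([0.05, 0.02, 0.26], [-0.001, -0.006, -0.001])
```

View pics/scene2.png

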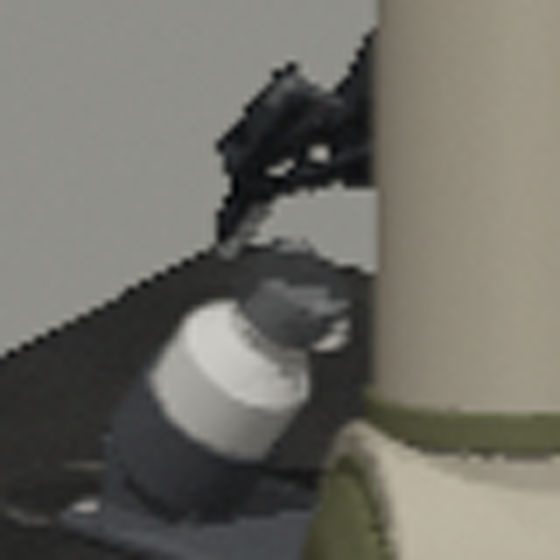

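View pics/top2.png

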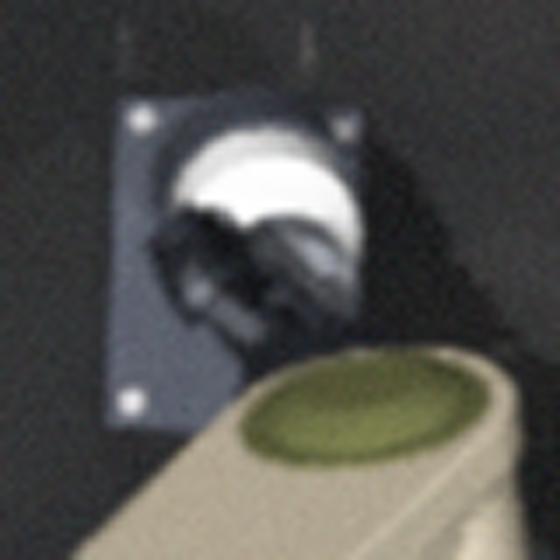

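```bash
python3 - <<'E'
from h import *
s,p,T=tool(); M=T.as_matrix(); d=load("scene2.npz"); e=load("top2.npz")
for dd in (d,e):
    u,v=proj(dd,g)[0].astype(int)
    for nm,q in [("g",g),("captop",g+12*a),("tcp",p),("f+",p+42.5*M[:,0]-13*M[:,1]),("f-",p-42.5*M[:,0]-13*M[:,1])]: print(nm,((proj(dd,q)[0]-[u-40,v-40])*7).round())
print(-d and 0 if 0 else (-R.from_rotvec(d["rvec"]).as_matrix().T@d["tvec"]).round())
P=cloud(d); u,v=proj(d,g)[0].astype(int); print(P[v-40+30,u-40+34],P[v-40+33,u-40+32],P[v-40+42,u-40+41])
E
```

```text
g [283. 285.]
captop [294. 268.]
tcp [263. 310.]
f+ [201. 276.]
f- [346. 308.]
g [281. 281.]
captop [285. 292.]
tcp [280. 256.]
f+ [206. 204.]
f- [361. 332.]
[-134.  897.  604.]
[ 479.91521076 -185.71326922  194.7204939 ] [ 487.13236649 -185.42751062  182.8160196 ] [ 464.24520472 -209.32916611  148.05747188]
```

Black finger tips merge with the black bench below the horizon, and depth confirms the finger where expected. I'll close.

```bash
python3 -m handwheel '[{"delta_pos":[0,0.3,0.2],"twist":[0,0,0],"jaw":1},{"delta_pos":[0,0.3,0.2],"twist":[0,0,0],"jaw":0.5},{"delta_pos":[0,0.3,0.2],"twist":[0,0,0],"jaw":0.5},{"delta_pos":[0,0.3,0.2],"twist":[0,0,0],"jaw":0.4},{"delta_pos":[0,0.3,0.2],"twist":[0,0,0],"jaw":0.4},{"delta_pos":[0,0.3,0.2],"twist":[0,0,0],"jaw":0.4},{"delta_pos":[0,0.3,0.2],"twist":[0,0,0],"jaw":0.4},{"delta_pos":[0,0.3,0.2],"twist":[0,0,0],"jaw":0.4},{"delta_pos":[0,0.3,0.2],"twist":[0,0,0],"jaw":0.4},{"delta_pos":[0,0.3,0.2],"twist":[0,0,0],"jaw":0.4}]' 40
python3 - <<'E'
from h import *
s,p,T=tool(); print(s["joints"].round(2),s["time_s"],s["wrist_torque"],rel(g-25*a,frame([.7,.7,0],-a)))
E
```

```text
time_s: 3.63
eef_pos: [491.3, -234.7, 123.0]
ee_rot: [-0.524, 0.712, 0.454, -0.113]
force: [-14.9, -1.6, 7.5]
grip_width: 0.582
[-0.86  0.22  1.99  0.69  0.63 -2.23] 3.6333 [-0.34043278  1.83753307 -0.4697406 ] ([0.15, 0.15, 0.11], [0.001, -0.004, -0.004])
```

```bash
python3 -m handwheel '[{"delta_pos":[-0.05,-0.1,0],"twist":[0,0.06,0],"jaw":0.4},{"delta_pos":[-0.05,-0.1,0],"twist":[0,0.12,0],"jaw":0.4},{"delta_pos":[-0.05,-0.1,0],"twist":[0,0.2,0],"jaw":0.4},{"delta_pos":[-0.05,-0.1,0],"twist":[0,0.3,0],"jaw":0.4},{"delta_pos":[-0.05,-0.1,0],"twist":[0,0.4,0],"jaw":0.4},{"delta_pos":[-0.05,-0.1,0],"twist":[0,0.5,0],"jaw":0.4},{"delta_pos":[-0.05,-0.1,0],"twist":[0,0.6,0],"jaw":0.4},{"delta_pos":[-0.05,-0.1,0],"twist":[0,0.7,0],"jaw":0.4},{"delta_pos":[-0.05,-0.1,0],"twist":[0,0.8,0],"jaw":0.4},{"delta_pos":[-0.05,-0.1,0],"twist":[0,0.8,0],"jaw":0.4}]' 40
cat >> h.py <<'E'
def st():
    s,p,T=tool(); print(s["joints"].round(3),s["time_s"],"F tool",T.inv().apply(s["force"]).round(1),"M tool",T.inv().apply(s["wrist_torque"]).round(2),"gw",round(s["grip_width"],3), "tcp-in-cap",[((p-g)@v).round(1) for v in (T.as_matrix().T)], "axis err",T.inv().apply(-a).round(3))
E
python3 -c "
from h import *
st()"
```

```text
time_s: 4.47
eef_pos: [489.8, -235.2, 122.4]
ee_rot: [-0.66, 0.7, 0.211, 0.174]
force: [-12.0, -7.9, -2.8]
grip_width: 0.585
[-0.867  0.223  1.988  0.684  0.635 -1.422] 4.4667 F tool [-12.2  -3.6  -7.2] M tool [-1.1   0.14  2.73] gw 0.585 tcp-in-cap [np.float64(-1.8), np.float64(23.3), np.float64(-2.2)] axis err [0.004 1.    0.003]
```

```bash
python3 -m handwheel '[{"delta_pos":[-0.05,0,-0.03],"twist":[0,0.08,0],"jaw":0.4},{"delta_pos":[-0.1,0,-0.06],"twist":[0,0.18,0],"jaw":0.4},{"delta_pos":[-0.1,0,-0.06],"twist":[0,0.28,0],"jaw":0.4},{"delta_pos":[-0.1,0,-0.06],"twist":[0,0.38,0],"jaw":0.4},{"delta_pos":[-0.1,0,-0.06],"twist":[0,0.48,0],"jaw":0.4},{"delta_pos":[-0.1,0,-0.06],"twist":[0,0.58,0],"jaw":0.4},{"delta_pos":[-0.1,0,-0.06],"twist":[0,0.68,0],"jaw":0.4},{"delta_pos":[-0.1,0,-0.06],"twist":[0,0.78,0],"jaw":0.4},{"delta_pos":[-0.1,0,-0.06],"twist":[0,0.86,0],"jaw":0.4},{"delta_pos":[-0.1,0,-0.06],"twist":[0,0.9,0],"jaw":0.4}]' 40
python3 -c "
from h import *
st()"
```

```text
time_s: 5.3
eef_pos: [488.4, -234.4, 121.4]
ee_rot: [0.687, -0.554, 0.097, -0.459]
force: [-19.5, -1.8, 0.5]
grip_width: 0.58
[-0.87   0.223  1.991  0.686  0.638 -0.528] 5.3 F tool [ -9.4 -10.6 -13.5] M tool [-2.3  -0.2   1.98] gw 0.58 tcp-in-cap [np.float64(-1.1), np.float64(23.4), np.float64(-3.5)] axis err [0.003 1.    0.004]
```

```bash
python3 -m handwheel '[{"delta_pos":[-0.1,-0.15,-0.15],"twist":[0,0,0],"jaw":0.4},{"delta_pos":[-0.1,-0.15,-0.15],"twist":[0,0.05,0],"jaw":0.4},{"delta_pos":[-0.1,-0.15,-0.15],"twist":[0,0.1,0],"jaw":0.4},{"delta_pos":[-0.1,-0.15,-0.15],"twist":[0,0.15,0],"jaw":0.4},{"delta_pos":[-0.1,-0.15,-0.15],"twist":[0,0.2,0],"jaw":0.4},{"delta_pos":[-0.1,-0.15,-0.15],"twist":[0,0.25,0],"jaw":0.4},{"delta_pos":[-0.1,-0.15,-0.15],"twist":[0,0.3,0],"jaw":0.4},{"delta_pos":[-0.1,-0.15,-0.15],"twist":[0,0.35,0],"jaw":0.4},{"delta_pos":[-0.1,-0.15,-0.15],"twist":[0,0.38,0],"jaw":0.4},{"delta_pos":[-0.1,-0.15,-0.15],"twist":[0,0.4,0],"jaw":0.4}]' 40
python3 - <<'E'
from h import *
from rig import imaging
st(); print(tool()[0]["force"])
for n in ("scene","top"):
    d=imaging.capture(n); np.savez(f"{n}3.npz",**d)
    u,v=proj(d,g)[0].astype(int); crop(d,u-40,u+40,v-40,v+40,7,f"pics/{n}3.png")
E
```

```text
time_s: 6.13
eef_pos: [487.6, -233.7, 121.4]
ee_rot: [0.656, -0.451, 0.231, -0.56]
force: [10.9, -1.2, -16.8]
grip_width: 0.58
[-0.872  0.221  1.994  0.692  0.64  -0.136] 6.1333 F tool [ 0.6 20.1  0.3] M tool [-0.17 -0.17  0.38] gw 0.58 tcp-in-cap [np.float64(-0.5), np.float64(22.9), np.float64(-4.1)] axis err [0.003 1.    0.003]
[ 10.9344685   -1.19701241 -16.81072442]
```

View pics/scene3.png

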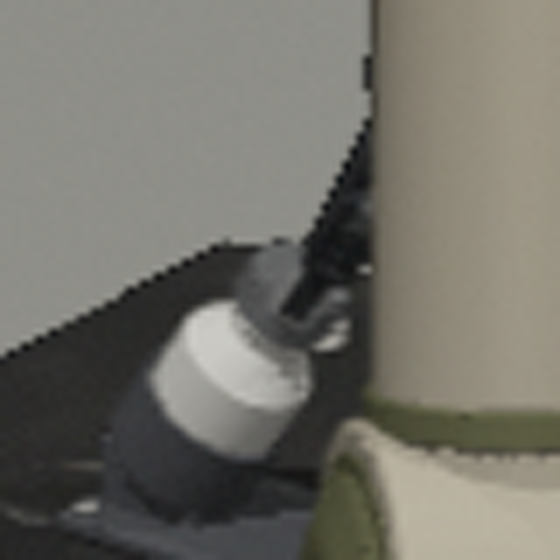

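View pics/top3.png

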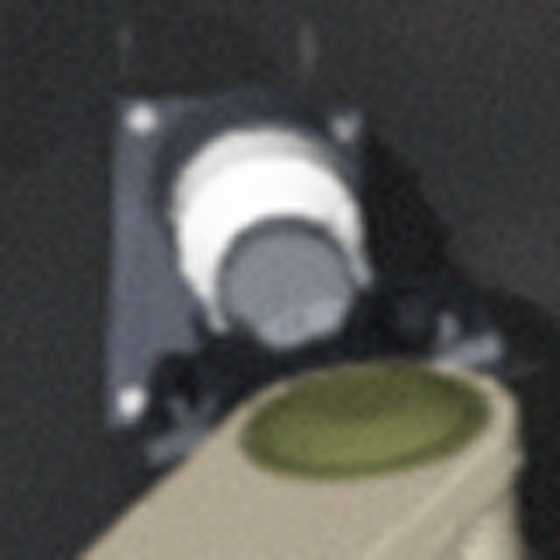

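```bash
python3 -m handwheel '[{"delta_pos":[0,0.1,0],"twist":[0,0.04,0],"jaw":0.4},{"delta_pos":[0,0.1,0],"twist":[0,0.08,0],"jaw":0.4},{"delta_pos":[0,0.1,0],"twist":[0,0.12,0],"jaw":0.4},{"delta_pos":[0,0.1,0],"twist":[0,0.16,0],"jaw":0.4},{"delta_pos":[0,0.1,0],"twist":[0,0.2,0],"jaw":0.4},{"delta_pos":[0,0.1,0],"twist":[0,0.24,0],"jaw":0.4},{"delta_pos":[0,0.1,0],"twist":[0,0.28,0],"jaw":0.4},{"delta_pos":[0,0.1,0],"twist":[0,0.32,0],"jaw":0.4},{"delta_pos":[0,0.1,0],"twist":[0,0.36,0],"jaw":0.4},{"delta_pos":[0,0.1,0],"twist":[0,0.4,0],"jaw":0.4}]' 40
python3 -c "
from h import *
st()"
```

```text
time_s: 7.07
eef_pos: [487.1, -233.0, 121.0]
ee_rot: [-0.598, 0.333, -0.356, 0.637]
force: [18.7, 12.0, -0.3]
grip_width: 0.578
[-0.871  0.221  1.995  0.69   0.641  0.261] 7.0667 F tool [-13.1   9.7  15. ] M tool [ 2.15 -0.28  2.29] gw 0.578 tcp-in-cap [np.float64(0.5), np.float64(23.0), np.float64(-4.6)] axis err [0.003 1.    0.005]
```

```bash
python3 -m handwheel '[{"delta_pos":[-0.06,0.03,0.07],"twist":[0,0,0],"jaw":0.4},{"delta_pos":[-0.1,0.05,0.12],"twist":[0,0.03,0],"jaw":0.4},{"delta_pos":[-0.1,0.05,0.12],"twist":[0,0.06,0],"jaw":0.4},{"delta_pos":[-0.1,0.05,0.12],"twist":[0,0.09,0],"jaw":0.4},{"delta_pos":[-0.1,0.05,0.12],"twist":[0,0.12,0],"jaw":0.4},{"delta_pos":[-0.1,0.05,0.12],"twist":[0,0.15,0],"jaw":0.4},{"delta_pos":[-0.1,0.05,0.12],"twist":[0,0.18,0],"jaw":0.4},{"delta_pos":[-0.1,0.05,0.12],"twist":[0,0.2,0],"jaw":0.4},{"delta_pos":[-0.1,0.05,0.12],"twist":[0,0.22,0],"jaw":0.4},{"delta_pos":[-0.1,0.05,0.12],"twist":[0,0.24,0],"jaw":0.4}]' 40
python3 - <<'E'
from h import *
from rig import imaging
st()
for n in ("top",):
    d=imaging.capture(n); np.savez(f"{n}4.npz",**d)
    u,v=proj(d,g)[0].astype(int); crop(d,u-20,u+20,v-20,v+20,14,f"pics/{n}4.png")
E
```

```text
time_s: 7.9
eef_pos: [489.6, -233.4, 122.1]
ee_rot: [-0.55, 0.253, -0.424, 0.674]
force: [-1.0, 4.9, -3.3]
grip_width: 0.579
[-0.867  0.222  1.991  0.69   0.637  0.507] 7.9 F tool [-4.   2.1 -4. ] M tool [-0.8  -1.27  0.07] gw 0.579 tcp-in-cap [np.float64(1.1), np.float64(23.4), np.float64(-1.8)] axis err [-0.001  1.     0.002]
```

View pics/top4.png

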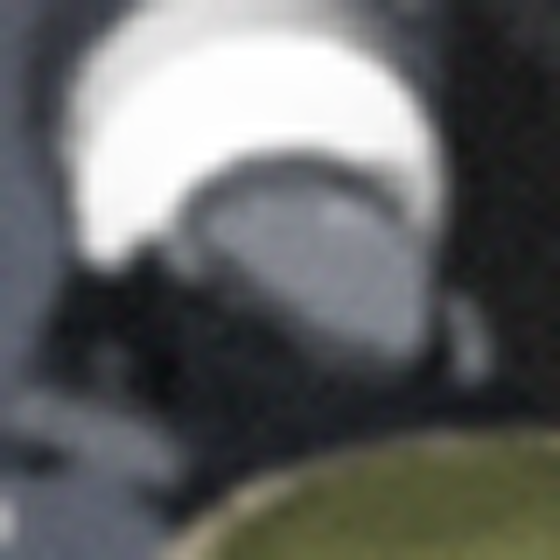

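Torque about the cap's axis jumped from about 0.15 to 1.27 N m with little side load, so the cap has hit its stop after ≈2.7 rad. I'll release, back out along the axis and check the ribs.

```bash
python3 -m handwheel '[{"delta_pos":[0,0,0],"twist":[0,0.03,0],"jaw":0.4},{"delta_pos":[0,0,0],"twist":[0,0.03,0],"jaw":1},{"delta_pos":[0,0,0],"twist":[0,0.03,0],"jaw":1},{"delta_pos":[0,0,0],"twist":[0,0.03,0],"jaw":1},{"delta_pos":[0,-1,0],"twist":[0,0,0],"jaw":1},{"delta_pos":[0,-2.5,0],"twist":[0,0,0],"jaw":1},{"delta_pos":[0,-4.5,0],"twist":[0,0,0],"jaw":1},{"delta_pos":[0,-7,0],"twist":[0,0,0],"jaw":1},{"delta_pos":[0,-10,0],"twist":[0,0,0],"jaw":1},{"delta_pos":[0,-13,0],"twist":[0,0,0],"jaw":1}]' 40
python3 - <<'E'
from h import *
from rig import imaging
st(); print(tool()[1])
ims=[]
for n in ("scene","top"):
    d=imaging.capture(n); np.savez(f"{n}5.npz",**d)
    u,v=proj(d,g)[0].astype(int); crop(d,u-20,u+20,v-20,v+20,14,f"pics/{n}5.png"); print(n,((proj(d,[g+12*a,g+12*a+20*np.cross(np.cross(a,[-1,0.06,0]),a)])-[u-20,v-20])*14).round())
E
```

```text
time_s: 8.78
eef_pos: [420.3, -229.0, 234.5]
ee_rot: [-0.55, 0.253, -0.423, 0.675]
force: [0.5, -1.3, 0.5]
grip_width: 0.999
[-1.015 -0.077  1.981  0.549  0.963  0.607] 8.7833 F tool [ 1.1 -0.1  1.1] M tool [-0.26  0.   -0.1 ] gw 0.999 tcp-in-cap [np.float64(1.5), np.float64(-108.8), np.float64(-1.1)] axis err [-0.002  1.     0.   ]
[ 420.25698588 -228.99433149  234.52229878]
scene [[309. 257.]
 [357. 303.]]
top [[289. 304.]
 [280. 383.]]
```

View pics/scene5.png

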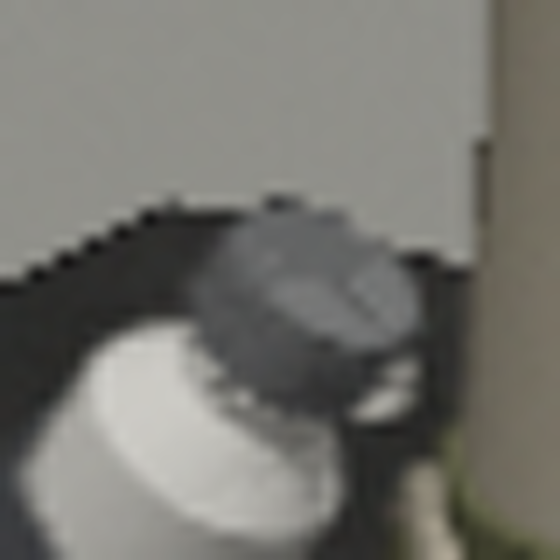

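View pics/top5.png

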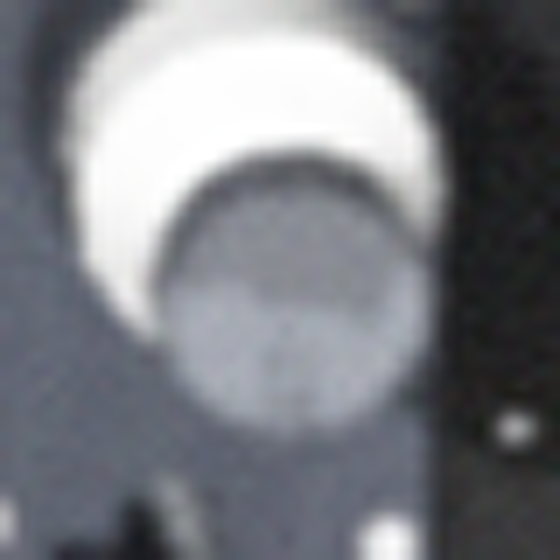

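Both views show the rib running from the cap's centre toward the low front (top (290,330→400), scene (340,280)→(375,315)), so the cap is home. Next, the thermometer.

```bash
python3 - <<'E'
from h import *
t=load("top0.npz")
G=cv2.cvtColor(t["frame"],cv2.COLOR_RGB2GRAY).astype(float)
# rectified patches at plane z=12 (2 px/mm not needed) : head & tray
def weighted(u0,u1,v0,v1,th):
    m=G[v0:v1,u0:u1]>th; ys,xs=np.where(m); return xs+u0,ys+v0
xs,ys=weighted(304,322,178,213,110)
W=np.array([cast(t,x,y,12)[:2] for x,y in zip(xs,ys)])
r=cv2.minAreaRect(W.astype(np.float32)); print("head rect",r)
xp,yp=weighted(298,313,150,186,70); Wp=np.array([cast(t,x,y,5)[:2] for x,y in zip(xp,yp)])
vx=cv2.fitLine(Wp.astype(np.float32),cv2.DIST_L2,0,.01,.01).ravel(); print("probe line",vx,"tip",Wp[Wp[:,0].argmax()], "angle",np.degrees(np.arctan2(vx[1],vx[0])))
i=W[:,0]; print("head extents along x",i.min(),i.max(), "mean",W.mean(0))
crop(t,290,330,145,220,8,"pics/th.png")
crop(t,210,260,135,220,7,"pics/tr.png")
s=load("scene0.npz")
n="x"
E
```

```text
head rect ((491.9040832519531, 5.6709442138671875), (98.28501892089844, 29.53043556213379), 12.543811798095703)
probe line [9.7576088e-01 2.1883944e-01 5.6973584e+02 2.2345211e+01] tip [623.85298985  35.16799194] angle 12.640876
head extents along x 445.16802615447733 539.1359670969827 mean [483.95713803   3.85524811]
```

View pics/th.png

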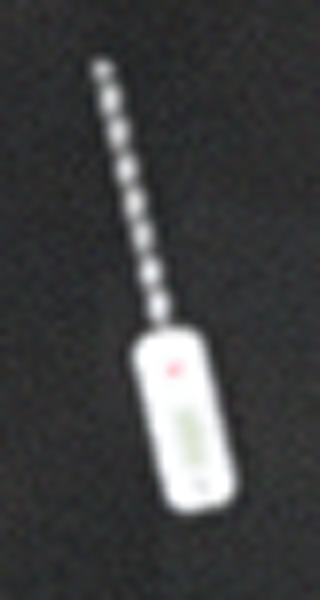

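View pics/tr.png

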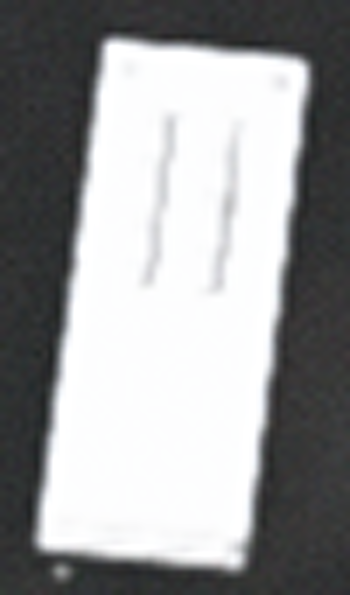

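```bash
python3 - <<'E'
from h import *
t=load("top0.npz")
k=lambda u0,v0,s:(lambda x,y,z:cast(t,u0+(x+.5)/s-.5,v0+(y+.5)/s-.5,z)[:2])
A=k(290,145,8); hc=A(186,418,12); tip=A(101,62,5); d=(tip-hc); L=np.linalg.norm(d)
print("head",hc,"tip",tip,L,np.degrees(np.arctan2(d[1],d[0])),"head via tip",tip-144*d/L)
B=k(210,135,7); c=[B(*q,4) for q in [(103,38),(310,62),(244,570),(36,548)]]
print("tray corners",np.round(c),np.mean(c,0)); e=c[0]-c[3];f=c[1]-c[2]; print([np.degrees(np.arctan2(x[1],x[0])) for x in (e,f)], np.linalg.norm(e),np.linalg.norm(c[0]-c[1]))
m1=B(204.5,118.5,6); m2=B(181.5,287.5,6); dd=m1-m2; print("rails",m1,m2,np.degrees(np.arctan2(dd[1],dd[0])),np.linalg.norm(dd),np.linalg.norm(B(172,115,6)-B(237,122,6)))
# scene check
s=load("scene0.npz"); C=np.mean(c,0); 
th=np.radians(-6.1); X=np.array([np.cos(th),np.sin(th)]);Y=np.array([-X[1],X[0]])
pts=[np.r_[C+sx*115*X+sy*45*Y,4] for sx,sy in [(1,1),(1,-1),(-1,-1),(-1,1)]]
print("scene tray px",proj(s,pts).round(1).tolist())
print("scene head/tip px",proj(s,[np.r_[hc,12],np.r_[tip,4]]).round(1).tolist())
print("proj of axis line vs rails: rails mid x in tray", (m1-C)@X,(m1-C)@Y,(m2-C)@X,(m2-C)@Y)
im=cv2.resize(s["frame"][200:290,200:340,::-1],None,fx=5.5,fy=5.5,interpolation=cv2.INTER_CUBIC)
for p in list(proj(s,pts))+list(proj(s,[np.r_[hc,12],np.r_[tip,4]])): cv2.circle(im,tuple(int((p[i]-(200,200)[i]+.5)*5.5) for i in (0,1)),3,(0,0,255),1)
cv2.imwrite("pics/sct.png",im)
E
```

```text
head [480.0035876    2.05755662] tip [622.83918029  34.58248203] 146.49190186424366 12.828023311668083 head via tip [482.43329378   2.61082216]
tray corners [[665. 280.]
 [653. 187.]
 [423. 213.]
 [434. 305.]] [544.06713317 246.25162637]
[np.float64(-6.004925004343286), np.float64(-6.482852516668311)] 232.59935657061612 94.27888379350604
rails [627.10734956 233.57488058] [549.92953164 242.45437087] -6.5631573754135815 77.68694179994837 29.426726617227242
scene tray px [[209.7, 248.3], [235.0, 236.0], [289.7, 264.0], [264.6, 279.8]]
scene head/tip px [[317.4, 224.3], [276.0, 218.8]]
proj of axis line vs rails: rails mid x in tray 83.91712066065608 -3.7807778690886304 6.232717070811485 -3.1527929021448418
```

View pics/sct.png

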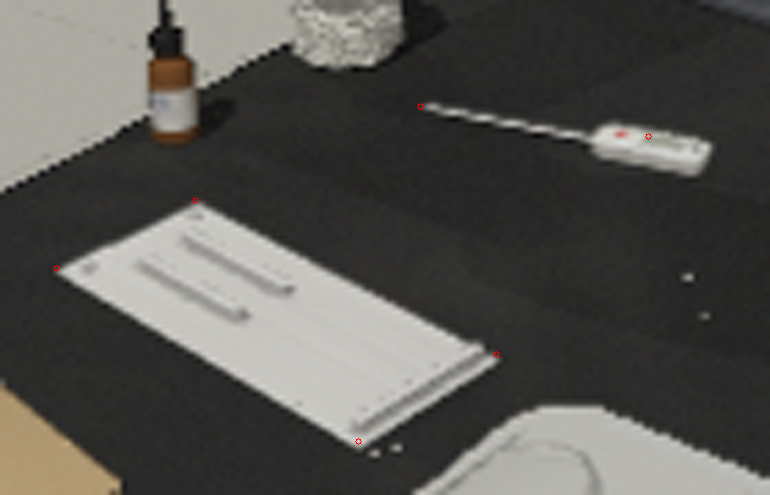

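Scene view confirms: the tray corner marks sit on its corners, and the head (653,143) and tip (420,105) agree. I'll go above the head.

```bash
python3 - <<'E'
from h import *
th=np.radians(12.8-90); Rt=frame([np.cos(th),np.sin(th),0],np.array([0,0,-1.]))
for p in [(440,-150,240),(480,2,120),(480,2,60),(480,2,3)]: print(p,rel(p,Rt))
E
```

```text
(440, -150, 240) ([-8.26, 0.46, -0.67], [-0.569, -0.517, 0.023])
(480, 2, 120) ([-22.44, 12.06, -8.11], [-0.569, -0.517, 0.023])
(480, 2, 60) ([-21.73, 17.13, -11.24], [-0.569, -0.517, 0.023])
(480, 2, 3) ([-21.05, 21.95, -14.2], [-0.569, -0.517, 0.023])
```

```bash
python3 -m handwheel '[{"delta_pos":[-2.5,0,0],"twist":[-0.06,-0.05,0],"jaw":1},{"delta_pos":[-5,0.2,-0.3],"twist":[-0.13,-0.12,0],"jaw":1},{"delta_pos":[-8,0.5,-0.7],"twist":[-0.2,-0.18,0.01],"jaw":1},{"delta_pos":[-10.5,2.5,-2],"twist":[-0.28,-0.25,0.01],"jaw":1},{"delta_pos":[-13,4.5,-3.3],"twist":[-0.36,-0.32,0.015],"jaw":1},{"delta_pos":[-15.5,6.5,-4.6],"twist":[-0.43,-0.39,0.02],"jaw":1},{"delta_pos":[-18,8.5,-5.8],"twist":[-0.5,-0.46,0.02],"jaw":1},{"delta_pos":[-20.5,10.5,-7],"twist":[-0.569,-0.517,0.023],"jaw":1},{"delta_pos":[-22.4,12.1,-8.1],"twist":[-0.569,-0.517,0.023],"jaw":1},{"delta_pos":[-22.4,12.1,-8.1],"twist":[-0.569,-0.517,0.023],"jaw":1}]' 25
python3 - <<'E'
from h import *
st(); th=np.radians(12.8-90); Rt=frame([np.cos(th),np.sin(th),0],np.array([0,0,-1.]))
for p in [(480,2,120),(480,2,60),(480,2,3)]: print(p,rel(p,Rt))
E
```

```text
time_s: 9.72
eef_pos: [479.1, 7.5, 113.3]
ee_rot: [0.554, -0.554, 0.444, -0.435]
force: [-0.5, -0.5, -0.2]
grip_width: 0.999
[-0.233  0.319  1.752  0.008  1.083  1.104] 9.7167 F tool [ 0.4  0.2 -0.6] M tool [-0.01 -0.02  0.05] gw 0.999 tcp-in-cap [np.float64(-232.9), np.float64(31.9), np.float64(54.7)] axis err [0.165 0.842 0.513]
(480, 2, 120) ([0.55, -0.68, -0.04], [0.008, 0.006, -0.011])
(480, 2, 60) ([0.62, 5.32, 0.0], [0.008, 0.006, -0.011])
(480, 2, 3) ([0.68, 11.02, 0.05], [0.008, 0.006, -0.011])
```

```bash
python3 -m handwheel '[{"delta_pos":[0.3,1,0],"twist":[0,0,0],"jaw":0.8},{"delta_pos":[0.6,2.2,0],"twist":[0.008,0.006,-0.011],"jaw":0.7},{"delta_pos":[0.6,3.5,0],"twist":[0.008,0.006,-0.011],"jaw":0.6},{"delta_pos":[0.6,4.8,0],"twist":[0.008,0.006,-0.011],"jaw":0.6},{"delta_pos":[0.6,6,0],"twist":[0.008,0.006,-0.011],"jaw":0.6},{"delta_pos":[0.6,7,0],"twist":[0.008,0.006,-0.011],"jaw":0.6},{"delta_pos":[0.6,7.5,0],"twist":[0.008,0.006,-0.011],"jaw":0.6},{"delta_pos":[0.6,7.8,0],"twist":[0.008,0.006,-0.011],"jaw":0.6},{"delta_pos":[0.6,7.8,0],"twist":[0.008,0.006,-0.011],"jaw":0.6},{"delta_pos":[0.6,7.8,0],"twist":[0.008,0.006,-0.011],"jaw":0.6}]' 25
python3 - <<'E'
from h import *
from rig import imaging
st(); th=np.radians(12.8-90); Rt=frame([np.cos(th),np.sin(th),0],np.array([0,0,-1.])); print(rel((480,2,3),Rt))
s,p,T=tool()
for n in ("scene","top"):
    d=imaging.capture(n); np.savez(f"{n}6.npz",**d); u,v=proj(d,[480,2,12])[0].astype(int); crop(d,u-40,u+40,v-35,v+35,8,f"pics/{n}6.png")
    print(((proj(d,[p,np.r_[p[:2],0]])-[u-40,v-35])*8).round())
E
```

```text
time_s: 10.55
eef_pos: [481.3, -1.6, 38.9]
ee_rot: [0.552, -0.551, 0.44, -0.445]
force: [-0.2, 0.6, -0.3]
grip_width: 0.599
[-0.247  0.428  1.828 -0.     0.879  1.106] 10.55 F tool [-0.6  0.3 -0. ] M tool [-0.02  0.   -0.01] gw 0.599 tcp-in-cap [np.float64(-224.8), np.float64(103.7), np.float64(51.5)] axis err [0.147 0.851 0.503]
([-0.39, 3.59, -0.08], [-0.006, -0.005, 0.003])
[[326. 218.]
 [326. 305.]]
[[335. 272.]
 [336. 288.]]
```

View pics/scene6.png

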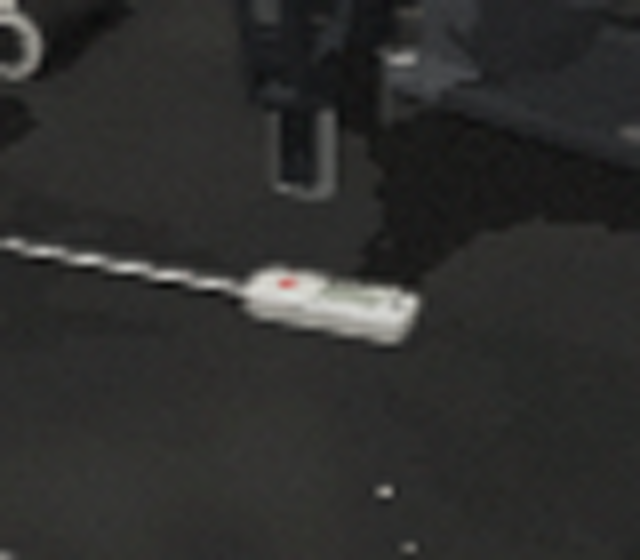

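View pics/top6.png

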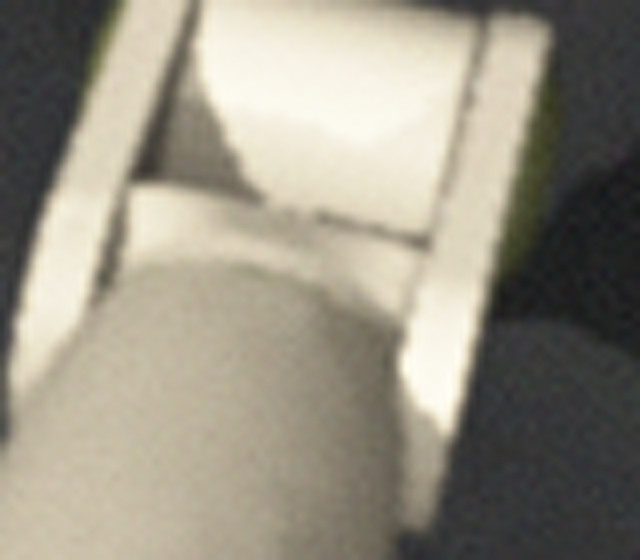

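```bash
python3 - <<'E'
from h import *
s,p,T=tool(); M=T.as_matrix(); d=load("scene6.npz"); u,v=proj(d,[480,2,12])[0].astype(int)
for k in (-1,1):
  for h in (0,5,10): print(k,h,((proj(d,p+k*25.5*M[:,0]-h*M[:,1])-[u-40,v-35])*8).round())
print(((proj(d,[480,2,12])-[u-40,v-35])*8).round())
P=cloud(d); print(P[v-35+20,u-40+38])
# head contour in scene at z=12 top face
hsv=cv2.cvtColor(d["frame"],cv2.COLOR_RGB2HSV); 
for q in [(255,268),(330,272),(418,292),(405,335),(245,310)]: print(q,cast(d,u-40+(q[0]+.5)/8-.5,v-35+(q[1]+.5)/8-.5,12 if q[1]<300 else 6).round(1))
E
```

```text
-1 0 [[301. 246.]]
-1 5 [[301. 235.]]
-1 10 [[301. 223.]]
1 0 [[349. 190.]]
1 5 [[349. 179.]]
1 10 [[349. 168.]]
[[323. 283.]]
[465.42589921  35.96099329  84.13449472]
(255, 268) [512.4   5.5  12. ]
(330, 272) [485.7  -8.4  12. ]
(418, 292) [447.5 -14.2  12. ]
(405, 335) [438.8   8.5   6. ]
(245, 310) [502.  27.   6.]
```

```bash
python3 - <<'E'
from h import *
d=load("scene6.npz"); P=cloud(d); u,v=proj(d,[480,2,12])[0].astype(int)
for x in (36,38,40):
    print([tuple(P[v-35+y,u-40+x].round().astype(int)) for y in range(16,36,1)])
im=d["frame"][v-35:v+10,u-20:u+30,::-1].astype(float); im=np.clip(im*2.5,0,255).astype(np.uint8); cv2.imwrite("pics/f6.png",cv2.resize(im,None,fx=12,fy=12,interpolation=cv2.INTER_NEAREST))
E
```

```text
[(np.int64(474), np.int64(34), np.int64(94)), (np.int64(472), np.int64(38), np.int64(93)), (np.int64(471), np.int64(38), np.int64(90)), (np.int64(473), np.int64(35), np.int64(85)), (np.int64(473), np.int64(35), np.int64(82)), (np.int64(475), np.int64(33), np.int64(77)), (np.int64(473), np.int64(35), np.int64(75)), (np.int64(474), np.int64(34), np.int64(71)), (np.int64(549), np.int64(-73), np.int64(1)), (np.int64(547), np.int64(-69), np.int64(0)), (np.int64(543), np.int64(-63), np.int64(-1)), (np.int64(537), np.int64(-55), np.int64(0)), (np.int64(537), np.int64(-54), np.int64(-3)), (np.int64(532), np.int64(-47), np.int64(-2)), (np.int64(527), np.int64(-41), np.int64(-2)), (np.int64(523), np.int64(-35), np.int64(-2)), (np.int64(519), np.int64(-29), np.int64(-1)), (np.int64(514), np.int64(-23), np.int64(-1)), (np.int64(498), np.int64(1), np.int64(11)), (np.int64(494), np.int64(7), np.int64(11))]
[(np.int64(467), np.int64(34), np.int64(96)), (np.int64(467), np.int64(34), np.int64(93)), (np.int64(466), np.int64(35), np.int64(90)), (np.int64(466), np.int64(35), np.int64(87)), (np.int64(465
[... 920 characters left out ...]
, np.int64(83)), (np.int64(464), np.int64(28), np.int64(78)), (np.int64(467), np.int64(23), np.int64(72)), (np.int64(464), np.int64(28), np.int64(71)), (np.int64(464), np.int64(28), np.int64(68)), (np.int64(536), np.int64(-77), np.int64(-1)), (np.int64(531), np.int64(-70), np.int64(0)), (np.int64(529), np.int64(-67), np.int64(-2)), (np.int64(525), np.int64(-61), np.int64(-2)), (np.int64(519), np.int64(-52), np.int64(-1)), (np.int64(516), np.int64(-47), np.int64(-1)), (np.int64(513), np.int64(-43), np.int64(-2)), (np.int64(508), np.int64(-36), np.int64(-1)), (np.int64(505), np.int64(-32), np.int64(-3)), (np.int64(499), np.int64(-24), np.int64(-1)), (np.int64(484), np.int64(-2), np.int64(10))]
```

View pics/f6.png

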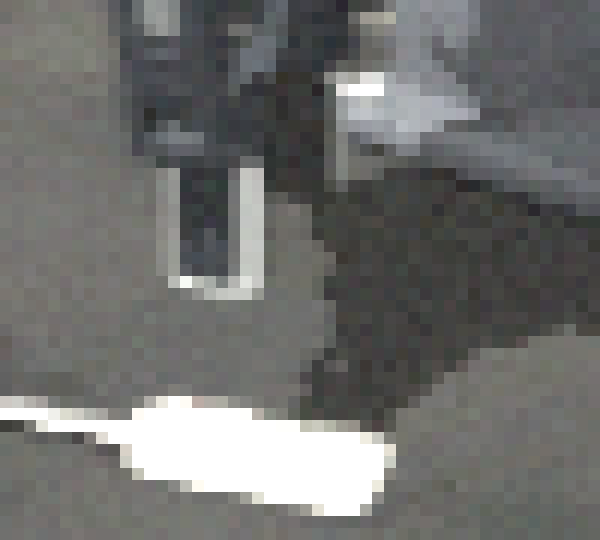

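```bash
python3 - <<'E'
from h import *
from rig import imaging
st(); print(tool()[1])
d=imaging.capture("scene"); np.savez("scene7.npz",**d); u,v=proj(d,[480,2,12])[0].astype(int)
print(tool()[1])
im=d["frame"][v-35:v+10,u-20:u+30,::-1].astype(float); im=np.clip(im*2.5,0,255).astype(np.uint8); cv2.imwrite("pics/f7.png",cv2.resize(im,None,fx=12,fy=12,interpolation=cv2.INTER_NEAREST))
E
```

```text
[-0.247  0.428  1.828 -0.     0.879  1.106] 10.65 F tool [-1.   0.2 -0.1] M tool [-0.03 -0.04  0.01] gw 0.602 tcp-in-cap [np.float64(-224.9), np.float64(103.5), np.float64(51.6)] axis err [0.147 0.852 0.503]
[481.42420387  -1.44909608  39.03420832]
[481.35751645  -1.39227822  38.96509927]
```

View pics/f7.png

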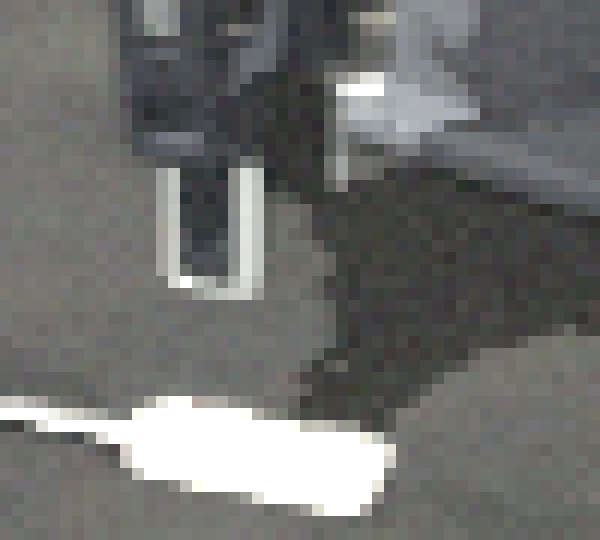

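Fingertip shows about 25 mm above where the TCP should put it (depth agrees), so I'll lower in steps and trust the camera and force readings.

```bash
python3 -m handwheel '[{"delta_pos":[-0.2,0.5,0],"twist":[0,0,0],"jaw":0.6},{"delta_pos":[-0.35,1,0],"twist":[0,0,0],"jaw":0.6},{"delta_pos":[-0.35,1.5,0],"twist":[0,0,0],"jaw":0.6},{"delta_pos":[-0.35,2,0],"twist":[0,0,0],"jaw":0.6},{"delta_pos":[-0.35,2.4,0],"twist":[0,0,0],"jaw":0.6},{"delta_pos":[-0.35,2.7,0],"twist":[0,0,0],"jaw":0.6},{"delta_pos":[-0.35,2.7,0],"twist":[0,0,0],"jaw":0.6},{"delta_pos":[-0.35,2.7,0],"twist":[0,0,0],"jaw":0.6},{"delta_pos":[-0.35,2.7,0],"twist":[0,0,0],"jaw":0.6},{"delta_pos":[-0.35,2.7,0],"twist":[0,0,0],"jaw":0.6}]' 25
python3 - <<'E'
from h import *
from rig import imaging
st(); print(tool()[1])
d=imaging.capture("scene"); np.savez("scene8.npz",**d); u,v=proj(d,[480,2,12])[0].astype(int)
im=d["frame"][v-30:v+20,u-25:u+35,::-1].astype(float); im=np.clip(im*1.8,0,255).astype(np.uint8); cv2.imwrite("pics/f8.png",cv2.resize(im,None,fx=10,fy=10,interpolation=cv2.INTER_NEAREST))
P=cloud(d)
for y in range(-20,12): print(y,P[v+y,u-3].round().astype(int),P[v+y,u-1].round().astype(int))
E
```

```text
time_s: 11.53
eef_pos: [480.6, 2.0, 11.7]
ee_rot: [0.552, -0.551, 0.44, -0.445]
force: [-0.6, -0.2, 0.3]
grip_width: 0.6
[-0.24   0.475  1.847 -0.     0.813  1.113] 11.5333 F tool [ 0.1 -0.3 -0.6] M tool [-0.04 -0.03  0.03] gw 0.6 tcp-in-cap [np.float64(-228.5), np.float64(130.9), np.float64(51.5)] axis err [0.147 0.851 0.504]
[480.62718348   1.99859008  11.67946843]
-20 [453  59 113] [ 583 -139    0]
-19 [453  59 110] [ 578 -132    0]
-18 [453  59 107] [460  39  97]
-17 [453  59 103] [462  36  92]
-16 [453  59 100] [461  37  89]
-15 [454  57  96] [457  42  89]
-14 [455  56  92] [453  48  89]
-13 [456  55  88] [463  35  78]
-12 [466  41  76] [463  35  74]
-11 [467  40  72] [464  33  70]
-10 [468  37  67] [462  36  68]
-9 [466  41  66] [464  33  63]
-8 [466  41  62] [463  34  60]
-7 [466  41  59] [465  32  55]
-6 [467  39  54] [466  30  51]
-5 [467  39  51] [463  34  50]
-4 [467  39  47] [463  34  46]
-3 [470  35  41] [466  30  40]
-2 [512 -25  -1] [505 -26   1]
-1 [495  -1  11] [491  -6  10]
0 [492   4  11] [486   1  11]
1 [490   7   9] [484   4   9]
2 [482  18  13] [478  13  12]
3 [482  18   9] [476  15  10]
4 [483  17   5] [476  15   6]
5 [482  19   3] [477  14   2]
6 [481  19  -1] [474  19   2]
7 [477  26   0] [472  22   0]
8 [475  28  -2] [469  27   0]
9 [470  36   0] [464  33   1]
10 [467  40  -1] [462  35  -1]
11 [464  44  -1] [456  45   2]
```

View pics/f8.png

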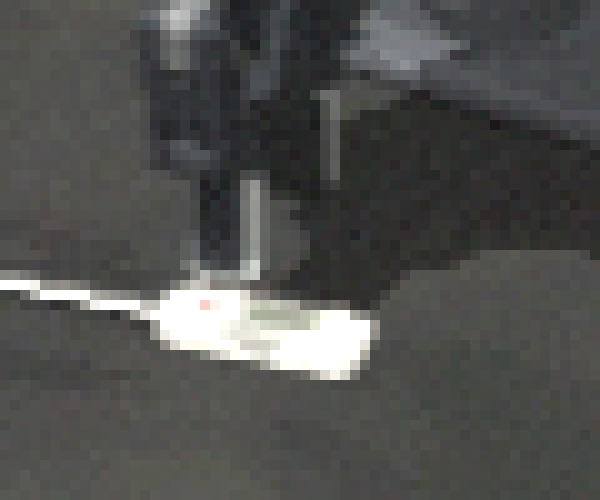

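```bash
python3 -m handwheel '[{"delta_pos":[0,0,0],"twist":[0,0,0],"jaw":0.42},{"delta_pos":[0,0.2,0],"twist":[0,0,0],"jaw":0.42},{"delta_pos":[0,0.4,0],"twist":[0,0,0],"jaw":0.42},{"delta_pos":[0,0.6,0],"twist":[0,0,0],"jaw":0.42},{"delta_pos":[0,0.8,0],"twist":[0,0,0],"jaw":0.42},{"delta_pos":[0,0.8,0],"twist":[0,0,0],"jaw":0.42},{"delta_pos":[0,0.8,0],"twist":[0,0,0],"jaw":0.42},{"delta_pos":[0,0.8,0],"twist":[0,0,0],"jaw":0.42},{"delta_pos":[0,0.8,0],"twist":[0,0,0],"jaw":0.42},{"delta_pos":[0,0.8,0],"twist":[0,0,0],"jaw":0.42}]' 25
python3 - <<'E'
from h import *
from rig import imaging
st(); print(tool()[1])
d=imaging.capture("scene"); np.savez("scene9.npz",**d); u,v=proj(d,[480,2,12])[0].astype(int)
im=d["frame"][v-30:v+20,u-25:u+35,::-1].astype(float); im=np.clip(im*1.8,0,255).astype(np.uint8); cv2.imwrite("pics/f9.png",cv2.resize(im,None,fx=10,fy=10,interpolation=cv2.INTER_NEAREST))
P=cloud(d)
for y in range(-10,12): print(y,P[v+y,u-3].round().astype(int),P[v+y,u-1].round().astype(int))
E
```

```text
time_s: 12.42
eef_pos: [480.5, 2.1, 3.5]
ee_rot: [0.552, -0.551, 0.441, -0.445]
force: [-0.7, 0.3, 0.3]
grip_width: 0.42
[-0.24   0.49   1.852 -0.     0.794  1.113] 12.4167 F tool [-0.5 -0.3 -0.6] M tool [ 0.    0.04 -0.02] gw 0.42 tcp-in-cap [np.float64(-228.6), np.float64(139.1), np.float64(51.4)] axis err [0.147 0.851 0.504]
[480.54279227   2.05082512   3.53024454]
-10 [472  33  64] [465  31  65]
-9 [475  28  58] [465  31  62]
-8 [472  31  56] [464  32  59]
-7 [470  36  56] [464  32  56]
-6 [472  33  50] [463  35  54]
-5 [471  34  48] [463  34  50]
-4 [472  32  43] [465  31  45]
-3 [472  33  40] [465  32  42]
-2 [474  30  34] [463  35  40]
-1 [477  26  29] [469  26  31]
0 [491   5  11] [488  -1  10]
1 [489   8  10] [483   5  10]
2 [482  18  13] [477  15  13]
3 [481  20  10] [477  14   9]
4 [483  17   5] [475  17   7]
5 [482  18   2] [477  15   2]
6 [481  19  -1] [474  18   1]
7 [479  23  -2] [473  19  -2]
8 [473  31   0] [469  26  -1]
9 [471  35  -1] [465  32   0]
10 [465  42   1] [463  34  -2]
11 [462  47   1] [459  40  -1]
```

View pics/f9.png

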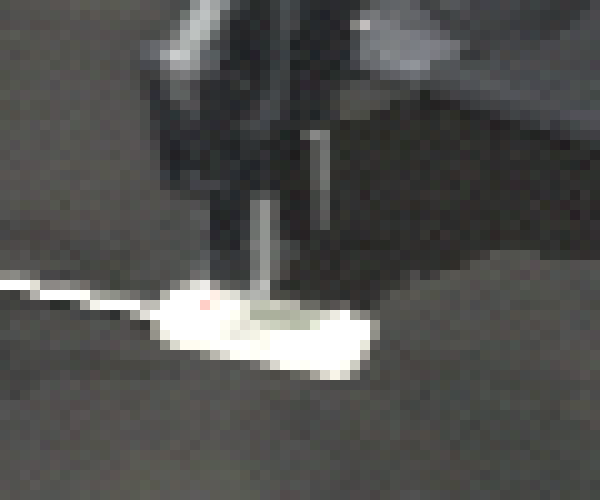

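```bash
python3 -m handwheel '[{"delta_pos":[-0.1,0.3,0],"twist":[0,0,0],"jaw":0.45},{"delta_pos":[-0.1,0.6,0],"twist":[0,0,0],"jaw":0.45},{"delta_pos":[-0.1,0.9,0],"twist":[0,0,0],"jaw":0.45},{"delta_pos":[-0.1,1.1,0],"twist":[0,0,0],"jaw":0.45},{"delta_pos":[-0.1,1.3,0],"twist":[0,0,0],"jaw":0.45},{"delta_pos":[-0.1,1.5,0],"twist":[0,0,0],"jaw":0.45},{"delta_pos":[-0.1,1.5,0],"twist":[0,0,0],"jaw":0.45},{"delta_pos":[-0.1,1.5,0],"twist":[0,0,0],"jaw":0.45},{"delta_pos":[-0.1,1.5,0],"twist":[0,0,0],"jaw":0.45},{"delta_pos":[-0.1,1.5,0],"twist":[0,0,0],"jaw":0.45}]' 25
python3 - <<'E'
from h import *
from rig import imaging
st(); print(tool()[1])
d=imaging.capture("scene"); np.savez("scene10.npz",**d); u,v=proj(d,[480,2,12])[0].astype(int)
im=d["frame"][v-30:v+20,u-25:u+35,::-1].astype(float); im=np.clip(im*1.8,0,255).astype(np.uint8); cv2.imwrite("pics/f10.png",cv2.resize(im,None,fx=10,fy=10,interpolation=cv2.INTER_NEAREST))
P=cloud(d)
for y in range(-3,10): print(y,P[v+y,u-3].round().astype(int),P[v+y,u-1].round().astype(int))
E
```

```text
time_s: 13.3
eef_pos: [480.5, 3.0, -11.4]
ee_rot: [0.552, -0.551, 0.441, -0.445]
force: [-0.7, -0.7, 0.9]
grip_width: 0.449
[-0.238  0.518  1.859 -0.     0.758  1.115] 13.3 F tool [ 0.6 -0.9 -0.8] M tool [0.06 0.04 0.03] gw 0.449 tcp-in-cap [np.float64(-229.5), np.float64(154.0), np.float64(51.4)] axis err [0.147 0.851 0.504]
[480.45564745   2.98460335 -11.41406709]
-3 [469  37  43] [465  32  42]
-2 [472  32  36] [462  36  41]
-1 [469  37  36] [465  32  35]
0 [472  33  30] [463  34  33]
1 [471  34  27] [464  33  29]
2 [471  34  24] [464  33  25]
3 [474  30  17] [465  32  21]
4 [483  17   5] [467  29  15]
5 [486  13  -1] [477  15   2]
6 [481  20   0] [475  17   0]
7 [476  27   1] [471  23   1]
8 [474  29  -1] [470  25  -2]
9 [471  34  -1] [466  31  -1]
```

View pics/f10.png

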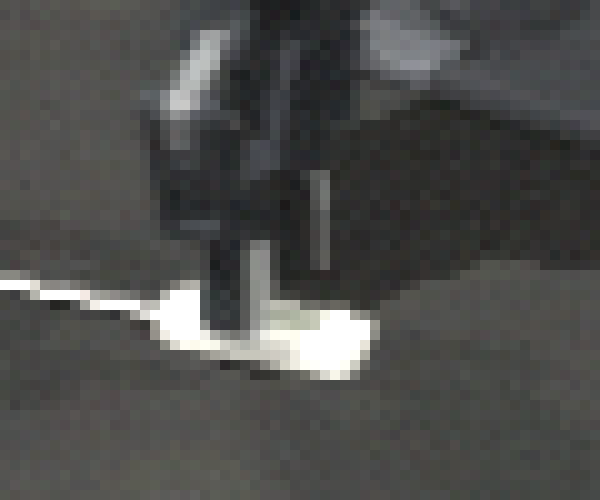

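```bash
python3 -m handwheel '[{"delta_pos":[0,0.3,0],"twist":[0,0,0],"jaw":0.45},{"delta_pos":[0,0.6,0],"twist":[0,0,0],"jaw":0.45},{"delta_pos":[0,0.9,0],"twist":[0,0,0],"jaw":0.45},{"delta_pos":[0,1.0,0],"twist":[0,0,0],"jaw":0.45},{"delta_pos":[0,1.0,0],"twist":[0,0,0],"jaw":0.2},{"delta_pos":[0,1.0,0],"twist":[0,0,0],"jaw":0.2},{"delta_pos":[0,1.0,0],"twist":[0,0,0],"jaw":0.2},{"delta_pos":[0,1.0,0],"twist":[0,0,0],"jaw":0.2},{"delta_pos":[0,1.0,0],"twist":[0,0,0],"jaw":0.2},{"delta_pos":[0,1.0,0],"twist":[0,0,0],"jaw":0.2}]' 25
python3 - <<'E'
from h import *
from rig import imaging
st(); print(tool()[1])
d=imaging.capture("scene"); np.savez("scene11.npz",**d); u,v=proj(d,[480,2,12])[0].astype(int)
im=d["frame"][v-30:v+20,u-25:u+35,::-1].astype(float); im=np.clip(im*1.8,0,255).astype(np.uint8); cv2.imwrite("pics/f11.png",cv2.resize(im,None,fx=10,fy=10,interpolation=cv2.INTER_NEAREST))
E
```

```text
time_s: 14.18
eef_pos: [480.4, 3.0, -21.5]
ee_rot: [0.552, -0.551, 0.441, -0.445]
force: [0.2, -0.3, -0.7]
grip_width: 0.273
[-0.238  0.538  1.863 -0.     0.735  1.115] 14.1833 F tool [0.3 0.7 0.2] M tool [-0.02 -0.1  -0.04] gw 0.273 tcp-in-cap [np.float64(-229.6), np.float64(164.1), np.float64(51.4)] axis err [0.147 0.851 0.504]
[480.41588997   2.9796998  -21.51096132]
```

View pics/f11.png

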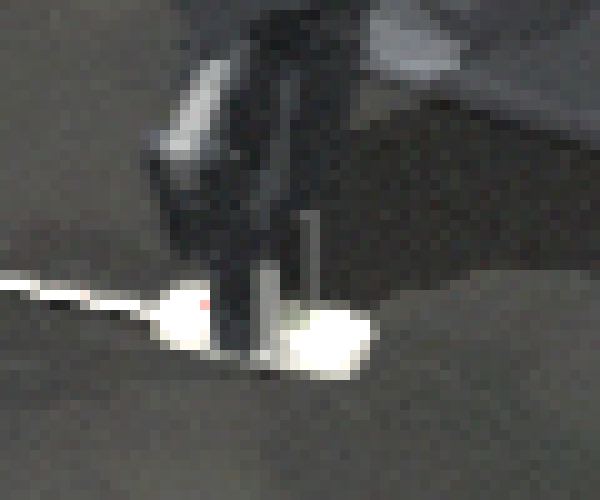

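Gripped at 0.273 (≈23 mm, which fits the 24 mm head). I'll lift and carry it to the tray.

```bash
python3 - <<'E'
from h import *
s,p,T=tool(); M=T.as_matrix(); print("head axis az now",np.degrees(np.arctan2(M[1,0],M[0,0]))+90, M[:,1].round(3))
th=np.radians(-6.2-90); Rt=frame([np.cos(th),np.sin(th),0],np.array([0,0,-1.]))
for q in [(480.4,3,50),(485,90,50),(494.5,251.8,50),(494.5,251.8,-17)]: print(q,rel(q,Rt))
E
```

```text
head axis az now 12.507282455839032 [ 0.006 -0.002 -1.   ]
(480.4, 3, 50) ([0.02, -7.15, 0.04], [-0.006, 0.327, 0.002])
(485, 90, 50) ([-8.38, -7.16, 2.37], [-0.006, 0.327, 0.002])
(494.5, 251.8, 50) ([-23.97, -7.18, 6.8], [-0.006, 0.327, 0.002])
(494.5, 251.8, -17) ([-23.99, -0.48, 6.77], [-0.006, 0.327, 0.002])
```

```bash
python3 -m handwheel '[{"delta_pos":[0,-1.5,0],"twist":[0,0,0],"jaw":0.2},{"delta_pos":[0,-3.5,0],"twist":[0,0,0],"jaw":0.2},{"delta_pos":[0,-5.5,0],"twist":[0,0,0],"jaw":0.2},{"delta_pos":[-1,-7,0.3],"twist":[0,0.03,0],"jaw":0.2},{"delta_pos":[-2.5,-7.2,0.7],"twist":[0,0.06,0],"jaw":0.2},{"delta_pos":[-4.5,-7.2,1.3],"twist":[0,0.1,0],"jaw":0.2},{"delta_pos":[-6.5,-7.2,1.8],"twist":[0,0.13,0],"jaw":0.2},{"delta_pos":[-8.5,-7.2,2.4],"twist":[0,0.16,0],"jaw":0.2},{"delta_pos":[-10,-7.2,2.9],"twist":[0,0.19,0],"jaw":0.2},{"delta_pos":[-11,-7.2,3.2],"twist":[0,0.2,0],"jaw":0.2}]' 25
python3 - <<'E'
from h import *
from rig import imaging
st(); print(tool()[1])
d=imaging.capture("scene"); crop(d,180,380,130,290,4,"pics/f12.png")
d=imaging.capture("top"); crop(d,200,400,100,260,4,"pics/t12.png")
E
```

```text
time_s: 15.07
eef_pos: [487.4, 118.9, 50.4]
ee_rot: [0.506, -0.503, 0.494, -0.497]
force: [0.8, -0.3, 0.4]
grip_width: 0.271
[ 0.006  0.446  1.759 -0.002  0.931  1.56 ] 15.0667 F tool [ 0.3 -0.4  0.8] M tool [-0.04  0.05  0.02] gw 0.271 tcp-in-cap [np.float64(-350.8), np.float64(92.2), np.float64(14.1)] axis err [0.044 0.851 0.523]
[487.36624003 118.89182785  50.36325593]
```

View pics/f12.png

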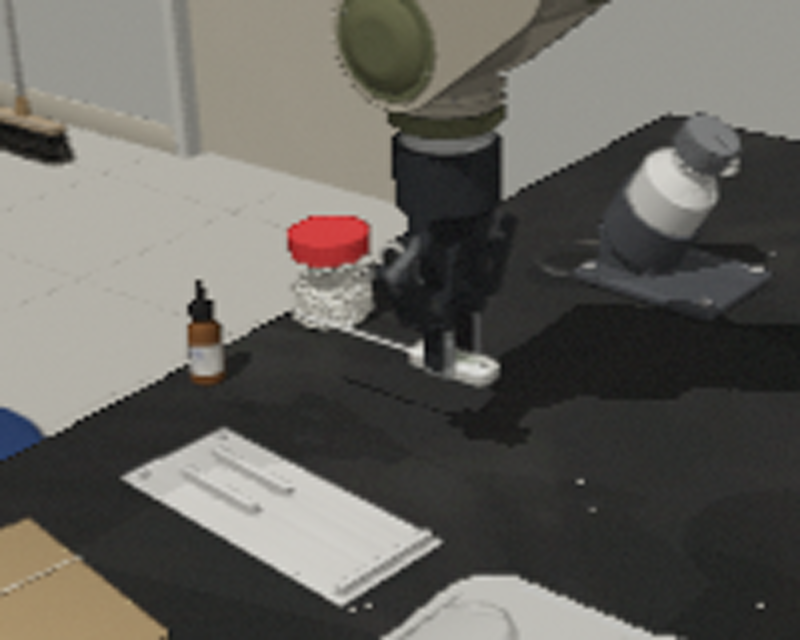

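View pics/t12.png

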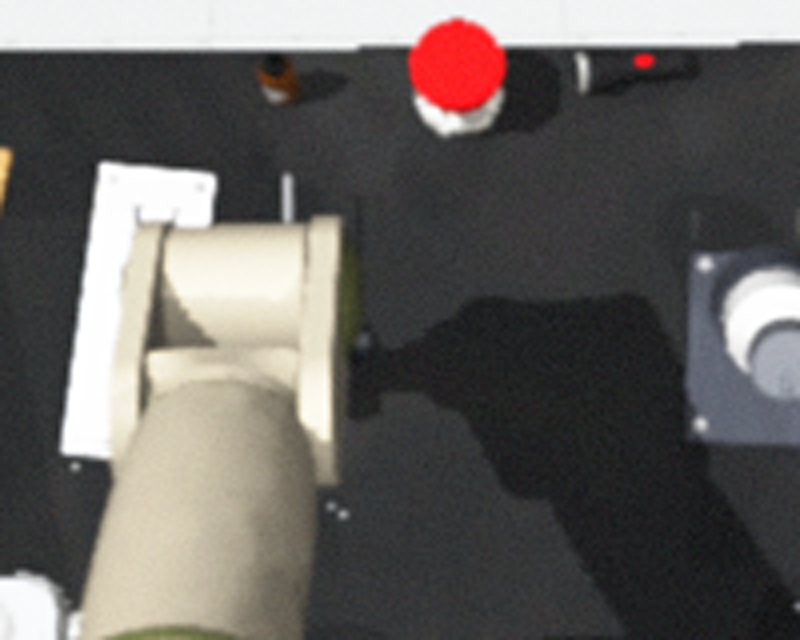

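Thermometer is held level, with the head at scene crop (455,363) and probe toward (340,330). The bystanders are unmoved. Next I'll go over the tray and lower.

```bash
python3 - <<'E'
from h import *
th=np.radians(-6.2-90); Rt=frame([np.cos(th),np.sin(th),0],np.array([0,0,-1.]))
for q in [(494.5,251.8,50),(494.5,251.8,-5),(494.5,251.8,-17)]: print(q,rel(q,Rt))
E
```

```text
(494.5, 251.8, 50) ([-13.3, 0.01, 0.99], [-0.006, 0.129, 0.001])
(494.5, 251.8, -5) ([-13.31, 5.51, 0.96], [-0.006, 0.129, 0.001])
(494.5, 251.8, -17) ([-13.31, 6.71, 0.96], [-0.006, 0.129, 0.001])
```

```bash
python3 -m handwheel '[{"delta_pos":[-1.5,0,0.1],"twist":[0,0.02,0],"jaw":0.2},{"delta_pos":[-4,0,0.3],"twist":[0,0.05,0],"jaw":0.2},{"delta_pos":[-6.5,0,0.5],"twist":[0,0.08,0],"jaw":0.2},{"delta_pos":[-9,0,0.7],"twist":[0,0.1,0],"jaw":0.2},{"delta_pos":[-11,0,0.8],"twist":[-0.006,0.12,0],"jaw":0.2},{"delta_pos":[-12.5,0,0.9],"twist":[-0.006,0.129,0],"jaw":0.2},{"delta_pos":[-13.3,0.5,1],"twist":[-0.006,0.129,0],"jaw":0.2},{"delta_pos":[-13.3,2,1],"twist":[-0.006,0.129,0],"jaw":0.2},{"delta_pos":[-13.3,3,1],"twist":[-0.006,0.129,0],"jaw":0.2},{"delta_pos":[-13.3,3,1],"twist":[-0.006,0.129,0],"jaw":0.2}]' 25
python3 - <<'E'
from h import *
from rig import imaging
d=imaging.capture("scene"); np.savez("scene13.npz",**d); crop(d,195,345,190,300,5,"pics/f13.png")
d=imaging.capture("top"); crop(d,200,300,120,230,5,"pics/t13.png")
st(); print(tool()[1])
th=np.radians(-6.2-90); Rt=frame([np.cos(th),np.sin(th),0],np.array([0,0,-1.]))
for q in [(494.5,251.8,-5),(494.5,251.8,-17)]: print(q,rel(q,Rt))
E
```

```text
time_s: 16.0
eef_pos: [493.9, 249.3, 17.8]
ee_rot: [0.47, -0.473, 0.527, -0.527]
force: [-1.1, -0.4, -0.9]
grip_width: 0.27
[ 0.257  0.591  1.61  -0.002  0.942  1.94 ] 16.1 F tool [-0.5 -0.4  0.2] M tool [0.03 0.02 0.04] gw 0.273 tcp-in-cap [np.float64(-480.8), np.float64(122.3), np.float64(-37.4)] axis err [-0.024  0.847  0.53 ]
[495.12561396 249.76841793  19.89852344]
(494.5, 251.8, -5) ([-0.2, 2.49, -0.08], [0.001, -0.003, 0.002])
(494.5, 251.8, -17) ([-0.2, 3.69, -0.08], [0.001, -0.003, 0.002])
```

View pics/f13.png

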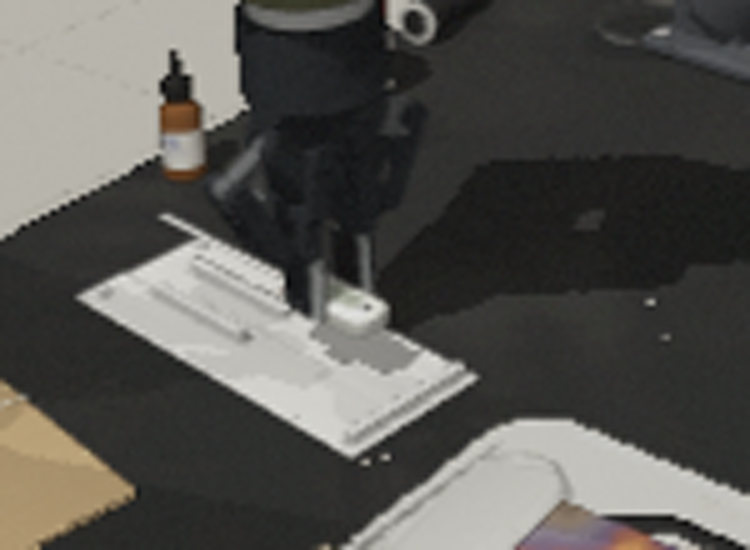

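View pics/t13.png

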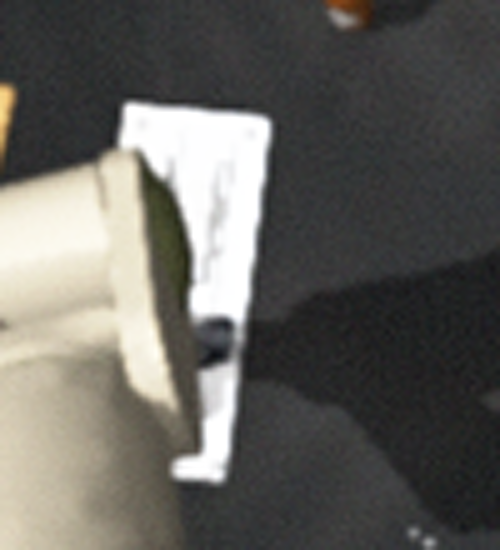

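```bash
python3 - <<'E'
from h import *
d=load("scene13.npz"); s,p,T=tool(); z=p[2]+21.5; X=np.array([np.cos(np.radians(-6.4)),np.sin(np.radians(-6.4)),0])
h=np.array([p[0],p[1],z+12]); print(((proj(d,[h,h-34*X,h+144*X-[0,0,8]])-[195,190])*5).round())
tp=cast(d,195+163.5/5-.5,190+216.5/5-.5,z+4); print("tip seen",tp.round(1),"expected",(h+144*X).round(1))
E
```

```text
[[324. 282.]
 [368. 304.]
 [157. 208.]]
tip seen [630.6 237.6  45.4] expected [638.2 233.7  53.4]
```

```bash
python3 -m handwheel '[{"delta_pos":[-0.1,0.6,0],"twist":[0,0,0],"jaw":0.2},{"delta_pos":[-0.2,1.2,-0.05],"twist":[0,0,0],"jaw":0.2},{"delta_pos":[-0.2,1.8,-0.05],"twist":[0,0,0],"jaw":0.2},{"delta_pos":[-0.2,2.4,-0.05],"twist":[0,0,0],"jaw":0.2},{"delta_pos":[-0.2,2.8,-0.05],"twist":[0,0,0],"jaw":0.2},{"delta_pos":[-0.2,3.1,-0.05],"twist":[0,0,0],"jaw":0.2},{"delta_pos":[-0.2,3.4,-0.05],"twist":[0,0,0],"jaw":0.2},{"delta_pos":[-0.2,3.55,-0.05],"twist":[0,0,0],"jaw":0.2},{"delta_pos":[-0.2,3.55,-0.05],"twist":[0,0,0],"jaw":0.2},{"delta_pos":[-0.2,3.55,-0.05],"twist":[0,0,0],"jaw":0.2}]' 25
python3 - <<'E'
from h import *
from rig import imaging
st(); print(tool()[1])
d=imaging.capture("scene"); np.savez("scene14.npz",**d); crop(d,195,345,190,300,5,"pics/f14.png")
E
```

```text
time_s: 16.93
eef_pos: [494.9, 252.6, -15.3]
ee_rot: [-0.471, 0.472, -0.527, 0.527]
force: [-0.7, -0.2, -0.2]
grip_width: 0.277
[ 0.262  0.649  1.624 -0.002  0.87   1.944] 16.9333 F tool [ 0.3  0.2 -0.6] M tool [-0.01  0.06  0.04] gw 0.277 tcp-in-cap [np.float64(-483.6), np.float64(157.6), np.float64(-37.7)] axis err [-0.024  0.848  0.53 ]
[494.93372706 252.55306142 -15.27941051]
```

View pics/f14.png

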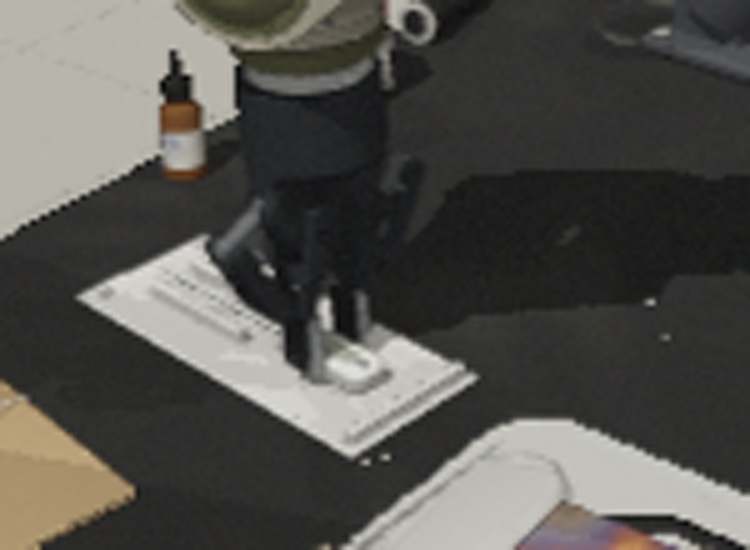

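Probe sits between the rails and the head over the open plate. I'll lower 2 mm more, release and rise.

```bash
python3 -m handwheel '[{"delta_pos":[0,0.1,0],"twist":[0,0,0],"jaw":0.2},{"delta_pos":[0,0.2,0],"twist":[0,0,0],"jaw":0.2},{"delta_pos":[0,0.2,0],"twist":[0,0,0],"jaw":0.2},{"delta_pos":[0,0.2,0],"twist":[0,0,0],"jaw":0.35},{"delta_pos":[0,0.2,0],"twist":[0,0,0],"jaw":0.45},{"delta_pos":[0,0.2,0],"twist":[0,0,0],"jaw":0.5},{"delta_pos":[0,0.2,0],"twist":[0,0,0],"jaw":0.5},{"delta_pos":[0,-0.8,0],"twist":[0,0,0],"jaw":0.5},{"delta_pos":[0,-2.5,0],"twist":[0,0,0],"jaw":0.5},{"delta_pos":[0,-4.5,0],"twist":[0,0,0],"jaw":0.5}]' 25
python3 -c "
from h import *
st()"
python3 -m handwheel '[{"delta_pos":[0,-2,0],"twist":[0,0,0],"jaw":0.5},{"delta_pos":[0,-5,0],"twist":[0,0,0],"jaw":0.5},{"delta_pos":[1,-9,0],"twist":[0,0,0],"jaw":0.5},{"delta_pos":[4,-13,0],"twist":[0,0,0],"jaw":0.5},{"delta_pos":[8,-15,0],"twist":[0,0,0],"jaw":0.5},{"delta_pos":[11,-16,2],"twist":[0,0,0],"jaw":0.5},{"delta_pos":[13,-17,5],"twist":[0,0,0],"jaw":0.5},{"delta_pos":[14,-17,8],"twist":[0,0,0],"jaw":0.5},{"delta_pos":[14,-17,10],"twist":[0,0,0],"jaw":0.5},{"delta_pos":[14,-17,10],"twist":[0,0,0],"jaw":0.5}]'
python3 - <<'E'
from h import *
from rig import imaging
st(); print(tool()[1])
d=imaging.capture("scene"); np.savez("scene15.npz",**d); crop(d,195,345,190,300,5,"pics/f15.png"); crop(d,300,400,130,230,6,"pics/c15.png")
d=imaging.capture("top"); np.savez("top15.npz",**d); crop(d,200,440,95,225,3.3,"pics/t15.png"); crop(d,210,260,135,220,7,"pics/tt15.png")
E
```

```text
time_s: 17.82
eef_pos: [494.4, 252.5, 30.2]
ee_rot: [-0.471, 0.472, -0.527, 0.527]
force: [0.2, 0.0, 0.8]
grip_width: 0.498
[ 0.262  0.577  1.602 -0.002  0.965  1.944] 17.8167 F tool [-0.1 -0.8  0.2] M tool [-0.04  0.03  0.07] gw 0.498 tcp-in-cap [np.float64(-483.4), np.float64(111.9), np.float64(-38.0)] axis err [-0.024  0.847  0.531]
time_s: 18.65
eef_pos: [581.2, 100.9, 200.1]
ee_rot: [-0.471, 0.471, -0.527, 0.528]
force: [0.1, 0.4, 0.6]
grip_width: 0.501
[-0.026  0.461  1.302 -0.002  1.377  1.658] 18.65 F tool [-0.4 -0.6  0. ] M tool [ 0.07 -0.01  0.01] gw 0.501 tcp-in-cap [np.float64(-342.3), np.float64(-57.5), np.float64(64.0)] axis err [-0.025  0.849  0.528]
[581.19078126 100.92199575 200.11518607]
```

View pics/f15.png

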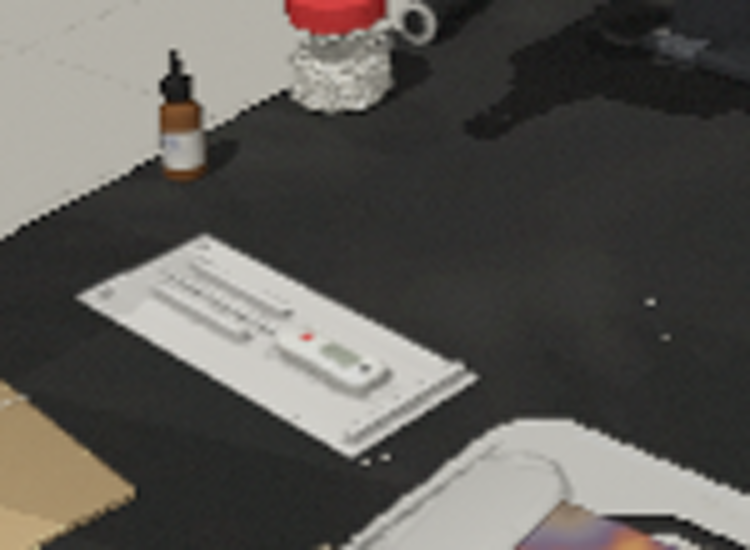

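View pics/t15.png

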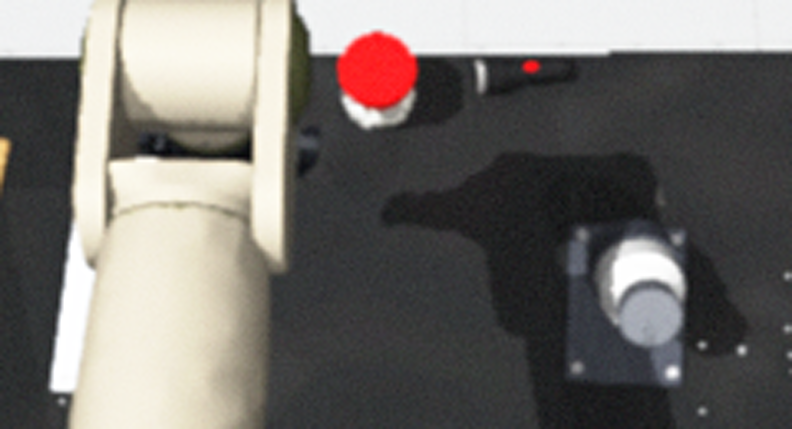

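View pics/tt15.png

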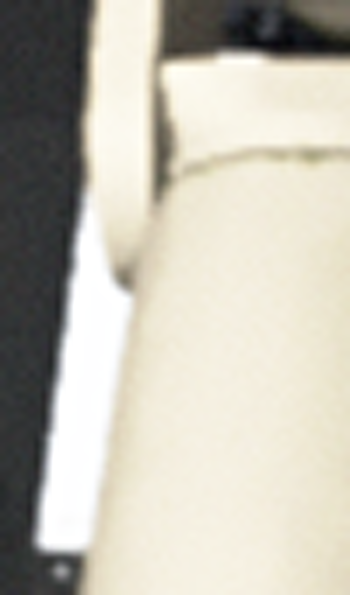

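View pics/c15.png

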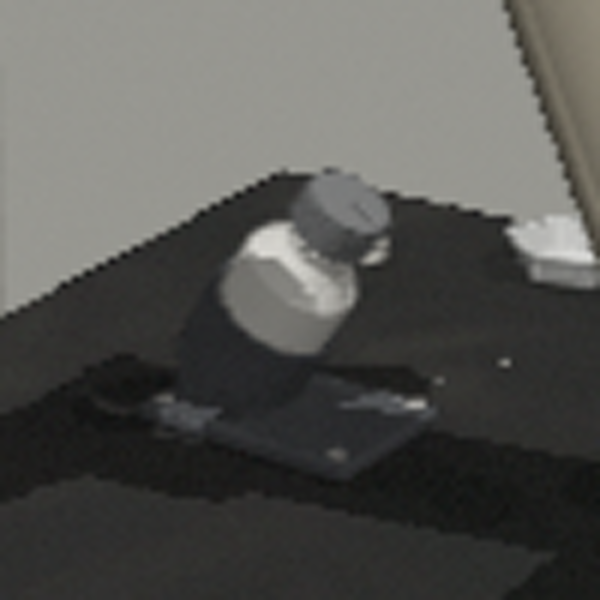

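Thermometer lies in the tray correctly (scene crop: head (332,355), probe between the rails (165,275)–(275,330), face up). Checking the cap rib closer.

```bash
python3 - <<'E'
from h import *
f=np.cross(np.cross(a,[-1,0.06,0]),a); f/=np.linalg.norm(f)
outs=[]
for n in ("scene15","top15","top5"):
    d=load(n+".npz"); u,v=proj(d,g)[0].astype(int); m=14; s=20
    p=(proj(d,[g+12*a,g+12*a+24*f])-[u-m,v-m]+.5)*s; print(n,p.round().tolist())
    c=d["frame"][v-m:v+m,u-m:u+m,::-1].astype(float); lo,hi=60,170; c=np.clip((c-lo)/(hi-lo)*255,0,255).astype(np.uint8)
    c=cv2.resize(c,None,fx=s,fy=s,interpolation=cv2.INTER_CUBIC); cv2.imwrite(f"pics/z_{n}.png",c)
E
```

```text
scene15 [[331.0, 257.0], [428.0, 350.0]]
top15 [[303.0, 324.0], [284.0, 484.0]]
top5 [[303.0, 324.0], [284.0, 484.0]]
```

View pics/z_scene15.png

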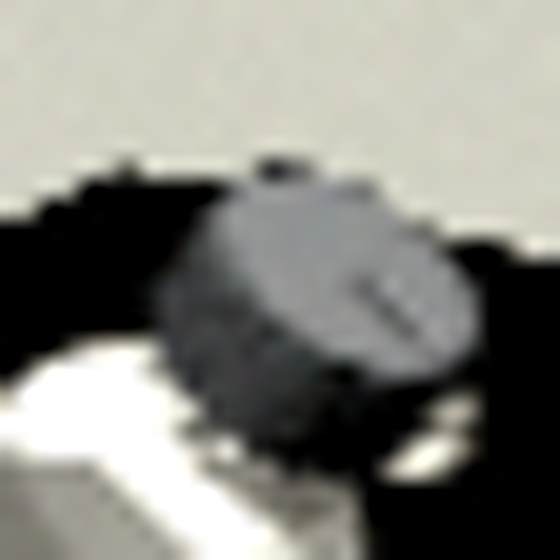

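View pics/z_top15.png

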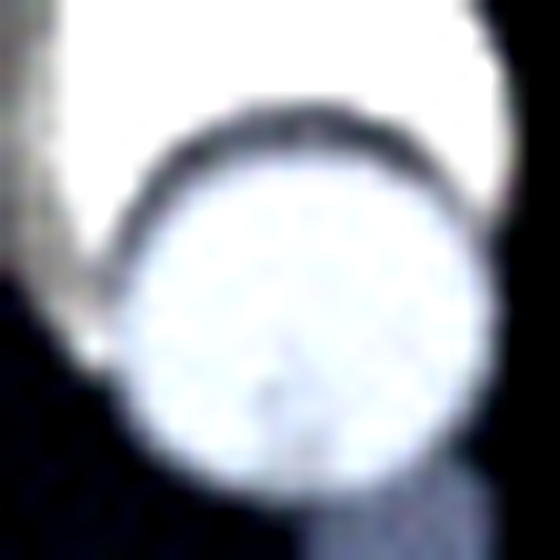

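The rib runs at about 46° in the scene crop (365,283)→(415,335), against about 44° predicted for home, and it points at the white shoulder rib at (430,440). With the 1.27 N m stop torque, that settles the cap. I'm handing in.

```bash
python3 -c "
from rig import ctrl
print(ctrl.finish_job())"
```

```text
the job is handed in; nothing more can be done
None
```

The kit is put away and the job is handed in at about 18.8 s of the 61 s allowed.

- **Cap:** I gripped the smaller rest's cap once and turned it clockwise about 2.7 rad until it stopped. The brief expected two or more grasps, but the wrist had enough range for one. At the stop, torque about the cap's axis rose from about 0.15 to 1.27 N m with little side load. The cap's rib then pointed at the low front side, at about 46° in the scene view against about 44° expected. The top view showed the rib only faintly but agreed.
- **Thermometer:** I then laid it in the tray. In the last scene picture it lies flat and face up, with the head on the open plate and the probe between the rails. The top view was blocked by the arm at that moment, so this check rests on one camera.
- **Bystanders:** The jar, torch and dropper bottle looked unmoved in the pictures, though the dropper bottle and torch were each visible in only one of the last two views. The open hand was well clear of everything at the end.
- **Disagreement:** The fingertips showed in the camera about 26 mm short of the reported tool point. I lowered the hand in steps by camera and force for the thermometer grasp, so the reported tool point went below bench level. There was no contact force.
- **Side force on the cap:** It reached about 22 N while turning because the grip was a few millimetres off centre. I corrected it twice.

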